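# Pin the spacer pack on the welder's work rest

## Task

Build up the spot welder's work rest: lay the green plate, then the blue plate, then the yellow plate flat on the grey fixture block, each in line and flush with the block with its hole over the block's hole, then push the black-knobbed pin from its holder through all three into the block until its knob sits on the yellow plate. The yellow plate goes with its raised lip on top, and the flask, the small brown jar, the orange reel and the screwdriver stay where they are.

Things in the scene. Friction and masses are not known exactly. Their poses are not given: they have to be found in the camera images.
- block_top (a point): Grey fixture block, 100 x 44 mm and 28 mm high, standing in the middle of a dark 150 x 90 mm, 8 mm thick foot plate fixed to the bench. The point is the centre of the block's top face (36 mm above the bench); x along the block's length, z up.
- block_hole (a point): Centre of the mouth of the block's only hole, on its top face, 25 mm from the face's centre towards the block's +x. Hole 14 mm wide, 28 mm deep, straight down.
- spacer_mid (a point): Green-painted aluminium spacer plate, 0.14 kg, 100 x 44 mm, 12 mm thick, lying flat. The point is its centre, half-way up the 12 mm; its x axis runs along the length, z up. A 16 mm round hole goes through it, 25 mm from the centre towards +x (so the end on the hole's side is +x).
- insulator_mid (a point): Blue plastic plate, 0.08 kg, 100 x 44 mm, 12 mm thick, lying flat. The point is its centre, half-way up the 12 mm; its x axis runs along the length, z up. A 16 mm round hole goes through it, 25 mm from the centre towards +x (so the end on the hole's side is +x).
- guide_mid (a point): Yellow guide plate, 0.15 kg, 100 x 44 mm, 12 mm thick, lying flat. The point is its centre, half-way up the 12 mm; its x axis runs along the length, z up. A 16 mm round hole goes through it, 25 mm from the centre towards +x (so the end on the hole's side is +x). At its -x end a lip 6 mm thick rises 14 mm above the plate's top, across the full width.
- pin_knob (a point): Locating pin, 80 g, upright: steel shaft 12 mm wide, 60 mm long, its lowest 14 mm a taper to a 5 mm tip, under a black round knob 36 mm high, 24 mm wide (26 mm in its lowest 6 mm). z points from tip to knob; the point is on the axis, 24 mm above the knob's underside, 84 mm above the tip. With the pin home it is 60 mm above the block's top face.
- holder: Grey pin holder fixed to the bench, 70 x 60 mm, 64 mm high, on a thin 90 x 80 mm foot; origin under its centre. The pin starts upright in its central 15 mm hole, the knob's underside resting on its top.
- flask_mid (a point): Bystander: dark upright flask, 56 mm wide, 120 mm tall, 0.4 kg; the point is half-way up its axis.
- jar_mid (a point): Bystander: small brown jar, upright, 36 mm wide, 50 mm tall; the point is half-way up its axis.
- reel_mid (a point): Bystander: orange ring-shaped reel lying flat, 60 mm wide, 26 mm high; the point is its centre.
- driver_grip (a point): Bystander: red-handled screwdriver lying flat, 160 mm long; the point is in its handle, x points to its tip.
- spacer: The green plate; origin under its centre, on its underside.
- insulator: The blue plate; origin under its centre, on its underside.
- guide: The yellow plate; origin under its centre, on its underside.
- pin: The pin; origin at its tip.
- welder: Bench spot welder, fixed: 200 x 260 mm foot plate with two columns, bridge and head up to 360 mm high; origin under the centre of its foot. An obstacle at the robot's right; its x is along the 200 mm side.
Mind the look-alikes: they are no part of the job. Of the things that look like the spacer, the larger one is meant. Leave any purple look-alike of the pin alone.

How it is judged (in metres and radians):
On the way:
1. green, blue and yellow plates lie on the block in that order from the bottom, each within 14 mm of the block's middle and 10 degrees of its length (horizontal distance between each of spacer_mid, insulator_mid, guide_mid and block_top below 0.014 m and z of spacer_mid in the frame of block_top between 0.003 and 0.009 m and angle between the x axis of each of spacer_mid, insulator_mid, guide_mid and the x axis of block_top, either way round below 0.18 rad and z of insulator_mid in the frame of block_top between 0.015 and 0.021 m and z of guide_mid in the frame of block_top between 0.027 and 0.033 m), for 0.2 s.
At the end, for the whole second after the job is handed in: Green, blue and yellow plates lie on the block in that order from the bottom, centres within 9 mm and lengths within 10 degrees of the block's; the pin is upright (4 degrees), within 6 mm of the hole's axis, its knob within 3 mm of resting on the pack; all at rest and released (horizontal distance between each of spacer_mid, insulator_mid, guide_mid and block_top below 0.009 m and z of spacer_mid in the frame of block_top between 0.003 and 0.009 m and angle between the x axis of each of spacer_mid, insulator_mid, guide_mid and the x axis of block_top, either way round below 0.18 rad and z of insulator_mid in the frame of block_top between 0.015 and 0.021 m and z of guide_mid in the frame of block_top between 0.027 and 0.033 m and horizontal distance between pin_knob and block_hole below 0.006 m and z of pin_knob in the frame of block_hole between 0.056 and 0.063 m and angle between pin_knob's own z axis and vertical below 0.08 rad and linear speed of each of spacer, insulator, guide, pin below 0.02 m/s); the robot touches nothing.
It fails at once if the flask is moved more than 25 mm (distance of flask_mid from where it was at the start of the episode above 0.025 m).
It fails at once if the jar is moved more than 25 mm (distance of jar_mid from where it was at the start of the episode above 0.025 m).
It fails at once if the reel is moved more than 25 mm (distance of reel_mid from where it was at the start of the episode above 0.025 m).
It fails at once if the screwdriver is moved more than 25 mm (distance of driver_grip from where it was at the start of the episode above 0.025 m).
It also fails if it takes over 72 s, if anything falls off the work surface, if the arm or the gripper's body presses on something with over 40 N, if the wrist force passes 120 N, or if a joint passes its speed limit or range.

## Robot

A 7-joint arm with a two-finger parallel gripper is mounted at the origin on the work surface. World frame = base frame: x ahead of the robot, y to its left, z up, the work surface at z = 0. Lengths are in m, angles in degrees, forces in N, time in s.
With the tool pointing down it reaches from about 0.4 to 0.925 m from the base axis. Payload 4.1 kg.
Tool frame: the origin (TCP) lies midway between the tips of the shut fingers; the grasp point (between the pads) lies 19 mm behind it; z points along the fingers, y is the direction in which the jaws open and shut (so a half turn about z gives the same grasp; the last joint's range is limited). The gripper opens to 85 mm and grips with 20 to 120 N. Pads are 22 mm wide; open, the fingers measure 114 mm over their backs; the gripper's body (76 mm by 85 mm) begins 54 mm behind the grasp point. The pads swing forward as they close: fully open they stand 13 mm farther back than shut.
Start: joints at [-72.135, 22.827, 2.584, 88.041, -1.071, 69.15, -2.905], TCP at [0.26, 0.596, 0.231] pointing down, gripper open.
Joint ranges: [-161.44, 161.44], [-28.35, 127.94], [-78.24, 83.42], [0, 140.83], [-78.03, 258.03], [13.02, 114.36], [-168.23, 168.23]. Speed limits (degrees/s): [147.25, 147.25, 180, 180, 180, 180, 180].

## Interface

Orientations are given as a 3x3 rotation matrix whose columns are the frame's x, y, z axes.
In Python, from bench import r gives the robot as it stands.
- The arm moves only by the shell command python3 -m creep 'ROWS' [FORCE]. ROWS is JSON, one flat list of numbers, 7 for each row, row after row: the opening in per cent of the stroke, from 0 (shut) to 100 (fully open), then the shift along the tool's x, y, z in cm, then the turn, a rotation vector about the tool's x, y, z in degrees. In form: [hand, tx, ty, tz, wx, wy, wz, hand, tx, ty, tz, wx, wy, wz, ...]. A call has 1 to 20 rows; each row shifts and turns the commanded pose from where the row before left it, along the tool's axes as they then stand; what a row does not reach is not made up. A row lasts 1/8 s, in which the tool goes at most 62.5 mm and 10.7 degrees, less where a joint would pass 70% of its speed; a pose out of reach is approached as far as the arm can. A call with a gripper value outside its range is refused whole. The fingers move at their own pace and stop on an object; FORCE is the grip in N (left out, the last holds). Time passes only in rows, so rows that do not move let the fingers close. It gives the time, the measured TCP pose, the force and the opening at its end, in the units of the state.
- r.observe(): the state, without advancing time (a new reading comes with each control period).
- r.capture(name): name is "scene" or "top" or "wrist"; returns the picture (480x640x3 uint8, blue, green, red); there is no depth.
- r.camera_info(name): a dict with "camera_matrix" (3x3 intrinsics, pixels), "rvec" (rotation vector, rad) and "tvec" (3), from world to camera coordinates, as OpenCV has them. Camera axes: x right, y down, z forward; pixel columns grow to the right and rows downward; lengths in m; the calibration is good to about 2 mm. A picture is of the moment at which its call begins: read the wrist's pose just before it. camera_info takes no time and is no camera call; for the wrist camera it gives the pose at the moment of the call.
- r.job_done(): hands the job in, once; it reports no verdict.
The state is a dict: "time_s": time; "qpos": joint angles; "qd": joint speeds; "joint_efforts": joint torques, N m; "tool_pos": TCP position; "eef_rot": TCP orientation; "force": force on the tool from outside, world axes, zero at the start; "wrist_torque": the same for the moment, N m; "opening": opening from 0.0 (shut) to 1.0 (fully open).
Only numpy, scipy, OpenCV 4.12 (cv2) and the standard library are available. Lean on these libraries where they do the work, as an engineer would, in place of code of your own. Each camera call takes 0.05 s, during which the arm holds its last target.

## Working session

There is one attempt and no reset: what is moved stays moved. The work goes in short steps, Python scripts to look and compute and a shell command to move; the robot and the scene stay as the last step left them, time stands still between calls to the robot, and variables do not carry over. Pictures are saved under pics/ and viewed, and the job is handed in when it is done.

```bash
ls -la; mkdir -p pics; python3 - <<'E'
from bench import r
import cv2
s=r.observe();print({k:s[k] for k in('time_s','qpos','tool_pos','eef_rot','force','opening')})
for n in('scene','top','wrist'):
    i=r.camera_info(n);print(n,i)
    cv2.imwrite(f'pics/{n}0.png',r.capture(n))
E
```

```text
total 12
drwxr-xr-x  3 agent agent 4096 Dec  7 16:23 .
drwxr-xr-x 23 root  root  4096 Dec  7 16:23 ..
drwxr-xr-x  2 agent agent 4096 Dec  7 16:23 pics
{'time_s': 0.0, 'qpos': array([-72.13434943,  22.87146155,   2.58130864,  88.11316284,
        -1.07043501,  69.15045854,  -2.90561402]), 'tool_pos': array([0.2593259 , 0.59534392, 0.23027687]), 'eef_rot': array([[-9.16831469e-01,  3.99273922e-01, -6.26612231e-04],
       [ 3.99274383e-01,  9.16829652e-01, -1.83223116e-03],
       [-1.57065450e-04, -1.93003740e-03, -9.99998125e-01]]), 'force': array([ 0.18291922, -0.40868549,  0.05313343]), 'opening': 0.9973645656215985}
scene {'camera_matrix': array([[540.60124013,   0.        , 323.98871467],
       [  0.        , 540.60124013, 243.6748722 ],
       [  0.        ,   0.        ,   1.        ]]), 'rvec': array([ 1.99029402,  0.87826417, -0.45938174]), 'tvec': array([-0.37048767, -0.16472123,  1.74314751])}
top {'camera_matrix': array([[487.97476403,   0.        , 316.47710977],
       [  0.        , 487.97476403, 244.05278596],
       [  0.        ,   0.        ,   1.        ]]), 'rvec': array([ 2.15560891, -2.15533796,  0.16171187]), 'tvec': array([-0.05057391,  0.57670567,  1.27890078])}
wrist {'camera_matrix': array([[368.61812785,   0.        , 317.94803712],
       [  0.        , 368.61812785, 239.11113535],
       [  0.        ,   0.        ,   1.        ]]), 'rvec': array([-2.39441105, -1.56864709, -0.25223269]), 'tvec': array([-0.648607  , -0.03973012,  0.37958402])}
```

View pics/scene0.png

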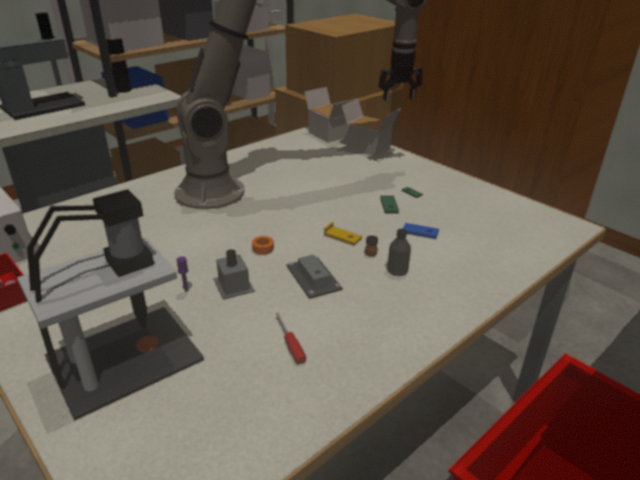

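View pics/top0.png

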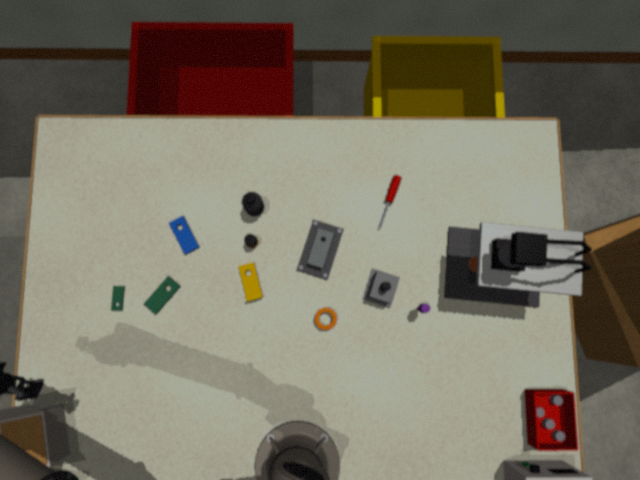

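View pics/wrist0.png

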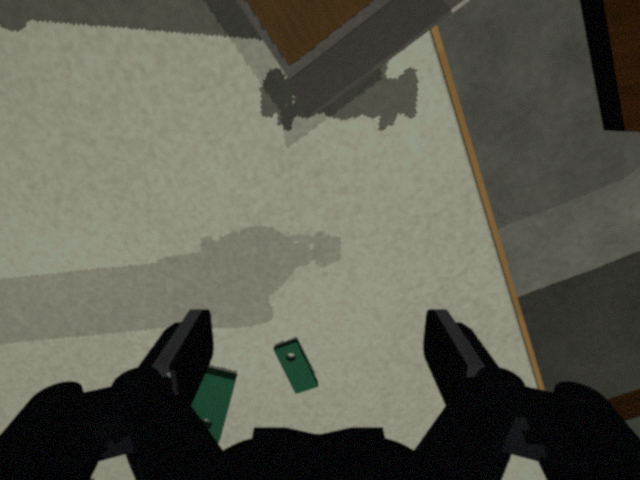

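```bash
cat > h.py <<'E'
import numpy as np, cv2
from bench import r
def cam(i):
    R=cv2.Rodrigues(np.array(i['rvec'],float))[0];t=np.array(i['tvec'],float)
    return np.array(i['camera_matrix']),R,t
def rays(i,uv):
    K,R,t=cam(i);uv=np.atleast_2d(np.array(uv,float))
    d=(np.linalg.inv(K)@np.c_[uv,np.ones(len(uv))].T).T@R
    return -R.T@t,d/np.linalg.norm(d,axis=1,keepdims=True)
def onplane(i,uv,z):
    C,d=rays(i,uv);return C+d*((z-C[2])/d[:,2])[:,None]
def proj(i,P):
    return cv2.projectPoints(np.atleast_2d(np.array(P,float)),np.array(i['rvec'],float),np.array(i['tvec'],float),np.array(i['camera_matrix']),None)[0][:,0]
def tri(ii,uvs):
    A=np.zeros((3,3));b=np.zeros(3)
    rs=[]
    for i,uv in zip(ii,uvs):
        C,d=rays(i,uv);d=d[0];M=np.eye(3)-np.outer(d,d);A+=M;b+=M@C;rs.append((C,d))
    P=np.linalg.solve(A,b)
    return P,[np.linalg.norm(np.cross(P-C,d))*1000 for C,d in rs]
HSV={'green':((60,80,20),(95,255,255)),'blue':((105,120,40),(130,255,255)),'yellow':((18,130,80),(32,255,255)),'purple':((133,80,30),(165,255,255)),'orange':((6,150,80),(17,255,255))}
def mask(img,c):
    return cv2.inRange(cv2.cvtColor(img,cv2.COLOR_BGR2HSV),*map(np.array,HSV[c]))
def blobs(m,amin=30):
    cs=cv2.findContours(m,cv2.RETR_EXTERNAL,cv2.CHAIN_APPROX_NONE)[0]
    return sorted([c for c in cs if cv2.contourArea(c)>amin],key=cv2.contourArea,reverse=True)
def go(xyz,yaw):
    """delta to target TCP pos, tool down, tool y-axis at world yaw (deg, mod 180), in tool axes cm / deg about z"""
    s=r.observe();R=s['eef_rot'];d=R.T@(np.array(xyz)-s['tool_pos'])*100
    ty=np.degrees(np.arctan2(R[1,1],R[0,1]))
    a=(yaw-ty+90)%180-90
    print('tool',s['tool_pos'].round(4),'tooly yaw',ty.round(1),'shift cm',d.round(2),'turn wz',-round(a,2),'or',-round(a-np.sign(a)*180,2),'j7',s['qpos'][6].round(1),'t',round(s['time_s'],2))
E
python3 - <<'E'
from h import *
it=r.camera_info('top');is_=r.camera_info('scene')
T=cv2.imread('pics/top0.png');S=cv2.imread('pics/scene0.png')
print('camT',rays(it,[[320,240]]),'wrist',rays(r.camera_info('wrist'),[[320,240]]))
for c in HSV:
    for n,img,i in(('top',T,it),('scene',S,is_)):
        for b in blobs(mask(img,c),25)[:3]:
            (u,v),wh,a=cv2.minAreaRect(b);print(c,n,round(u),round(v),np.round(wh,1),round(a),onplane(i,[[u,v]],.012)[0].round(3))
for n,uv,z in(('block',(321,249),.036),('pin',(385,287),.1),('holder',(381,288),.064),('purple',(425,308),.1),('flask',(253,204),.12),('jar',(251,241),.05),('reel',(325,319),.026),('driver',(394,187),.02),('dtip',(380,228),.01)):
    print(n,onplane(it,[uv],z)[0].round(3))
big=cv2.resize(T[160:340,90:450],None,fx=2.2,fy=2.2,interpolation=cv2.INTER_CUBIC);cv2.imwrite('pics/topcrop.png',big)
E
```

```text
camT (array([ 0.39543653, -0.03481719,  1.34653335]), array([[ 0.1456444 , -0.01910068, -0.9891526 ]])) wrist (array([0.18432443, 0.62761642, 0.37235931]), array([[ 0.29263212, -0.1220998 , -0.94839764]]))
green top 162 295 [14.6 36.2] 41 [0.441 0.37  0.012]
green top 117 298 [ 9.7 22.8] 6 [0.433 0.488 0.012]
blue top 184 235 [34.4 15.2] 63 [0.605 0.316 0.012]
blue scene 145 76 [18.9 32.9] 85 [-1.321  0.461  0.012]
blue scene 145 120 [ 9.4 44.1] 76 [-0.719  0.152  0.012]
blue scene 420 230 [33.2  7.1] 10 [0.611 0.314 0.012]
yellow top 435 77 [141.   81.8] 0 [ 1.073 -0.395  0.012]
yellow top 250 282 [36.6 16.5] 76 [0.477 0.131 0.012]
yellow scene 342 234 [36.5 12.7] 24 [0.48  0.128 0.012]
purple top 424 308 [8.5 8.5] 45 [ 0.405 -0.343  0.012]
purple scene 181 260 [7. 6.] 90 [ 0.298 -0.275  0.012]
orange top 612 231 [19.2 56.7] 63 [ 0.618 -0.875  0.012]
orange top 325 318 [21. 20.] 90 [ 0.377 -0.074  0.012]
orange top 222 115 [  2. 141.] 90 [0.953 0.221 0.012]
orange scene 262 244 [15. 19.] 90 [ 0.375 -0.071  0.012]
block [ 0.564 -0.063  0.036]
pin [ 0.458 -0.225  0.1  ]
holder [ 0.457 -0.22   0.064]
purple [ 0.405 -0.325  0.1  ]
flask [0.669 0.113 0.12 ]
jar [0.583 0.125 0.05 ]
reel [ 0.376 -0.073  0.026]
driver [ 0.741 -0.268  0.02 ]
dtip [ 0.626 -0.228  0.01 ]
```

View pics/topcrop.png

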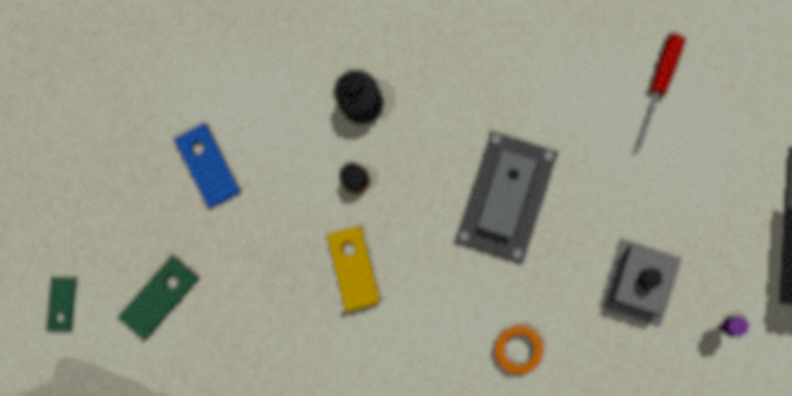

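```bash
cat >> h.py <<'E'
def plate(i,b,z):
    """contour b -> world rect on plane z"""
    P=onplane(i,b.reshape(-1,2),z)[:,:2]*1000
    (c,wh,a)=cv2.minAreaRect(P.astype(np.float32))
    bx=cv2.boxPoints((c,wh,a));e=[bx[1]-bx[0],bx[2]-bx[1]];e=max(e,key=np.linalg.norm)
    yaw=np.degrees(np.arctan2(e[1],e[0]));yaw=(yaw+90)%180-90
    return np.array(c)/1000,yaw,sorted(wh)
E
python3 - <<'E'
from h import *
it=r.camera_info('top');T=cv2.imread('pics/top0.png')
for c,k in(('green',0),('blue',0),('yellow',1)):
    print(c,plate(it,blobs(mask(T,c))[k],.012))
go((.441,.370,.25),45)
E
```

```text
green (array([0.44124246, 0.36938315]), np.float32(-39.721684), [40.10544204711914, 95.7740707397461])
blue (array([0.60565405, 0.31624319]), np.float32(27.793167), [41.50231170654297, 97.35429382324219])
yellow (array([0.47728323, 0.13031247]), np.float32(14.225174), [44.400245666503906, 100.22369384765625])
tool [0.2594 0.5955 0.2305] tooly yaw 66.5 shift cm [-25.66 -13.43  -1.93] turn wz 21.47 or -158.53 j7 -2.9 t 0.15
```

```bash
python3 -m creep '[70,-4.3,-2.2,-0.3,0,0,0, 70,-4.3,-2.2,-0.3,0,0,0, 70,-4.3,-2.2,-0.3,0,0,0, 70,-4.3,-2.2,-0.3,0,0,0, 70,-4.3,-2.2,-0.3,0,0,0, 70,-4.3,-2.2,-0.3,0,0,0, 70,0,0,0,0,0,8, 70,0,0,0,0,0,8, 70,0,0,0,0,0,0]' 40
python3 - <<'E'
from h import *
i=r.camera_info('wrist');print(i['tvec']);m=r.capture('wrist');cv2.imwrite('pics/w1.png',m)
np.savez('w1.npz',rvec=i['rvec'],tvec=i['tvec'],camera_matrix=i['camera_matrix'])
for b in blobs(mask(m,'green'),200):print(cv2.minAreaRect(b),plate(i,b,.012))
go((.441,.370,.12),50.3)
E
```

```text
time_s: 1.27
tool_pos: [0.4433, 0.3717, 0.2491]
eef_rot: [[-0.772, 0.635, -0.0], [0.635, 0.772, -0.0], [-0.0, -0.0, -1.0]]
force: [0.2, -0.5, -0.6]
opening: 0.701
[-0.56798218 -0.146151    0.36317695]
((315.5, 194.5), (93.0, 41.0), 90.0) (array([0.43914252, 0.37121448]), np.float32(-39.60309), [42.26396942138672, 98.31040954589844])
((403.87115478515625, 112.7492446899414), (68.1010513305664, 31.329618453979492), 55.95406723022461) (array([0.43086499, 0.48952869]), np.float32(-1.8150711), [28.409746170043945, 64.86674499511719])
tool [0.4432 0.3719 0.2491] tooly yaw 50.6 shift cm [ 0.04 -0.28 12.91] turn wz 0.32 or -179.68 j7 9.4 t 1.32
```

View pics/w1.png

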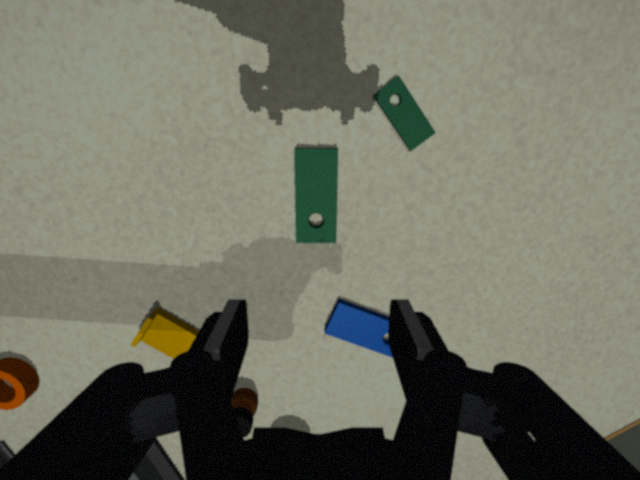

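```bash
python3 -m creep '[70,0,-0.1,4,0,0,0, 70,0,-0.1,4,0,0,0, 70,0,-0.1,4,0,0,0.3, 70,0,0,0,0,0,0]'
cat >> h.py <<'E'
def save(name):
    i=r.camera_info('wrist');m=r.capture('wrist');cv2.imwrite(f'pics/{name}.png',m);np.savez(name+'.npz',**i);return i,m
def load(name):
    return dict(np.load(name+'.npz')),cv2.imread(f'pics/{name}.png')
def hole(m,c,b):
    k=mask(m,c);f=np.zeros_like(k);cv2.drawContours(f,[b],-1,255,-1);f=cv2.erode(f,np.ones((3,3)))
    h=blobs(cv2.bitwise_and(f,cv2.bitwise_not(k)),5)
    return cv2.minEnclosingCircle(h[0]) if h else None
E
python3 - <<'E'
from h import *
i,m=save('w2');j,n=load('w1')
B=blobs(mask(m,'green'),200)[0];A=blobs(mask(n,'green'),200)[0]
for b,ii in((A,j),(B,i)):print(cv2.minAreaRect(b),plate(ii,b,.012),cv2.boundingRect(b))
ca=cv2.boxPoints(cv2.minAreaRect(A));cb=cv2.boxPoints(cv2.minAreaRect(B))
o=lambda p:sorted(p.tolist(),key=lambda q:(round(q[1]/60),q[0]))
for p,q in zip(o(ca),o(cb)):print(p,q,tri([j,i],[p,q]))
print(hole(n,'green',A),hole(m,'green',B))
E
```

```text
time_s: 1.82
tool_pos: [0.4392, 0.3679, 0.1263]
eef_rot: [[-0.769, 0.639, -0.005], [0.639, 0.769, -0.005], [0.001, -0.007, -1.0]]
force: [-0.0, 0.2, 0.8]
opening: 0.698
((315.5, 194.5), (93.0, 41.0), 90.0) (array([0.43914252, 0.37121448]), np.float32(-39.60309), [42.26396942138672, 98.31040954589844]) (295, 148, 42, 94)
((324.5, 228.5), (131.0, 61.0), 90.0) (array([0.43966608, 0.37130045]), np.float32(-39.808105), [42.717567443847656, 99.56240844726562]) (294, 163, 62, 132)
[295.0, 148.0] [294.0, 163.0] (array([ 3.88462804e-01,  3.85390534e-01, -1.65387233e-05]), [np.float64(0.15332345970460626), np.float64(0.15332345970458203)])
[336.0, 148.0] [355.0, 163.0] (array([0.41291074, 0.41876137, 0.02493926]), [np.float64(0.472957058846115), np.float64(0.47295705884603056)])
[295.0, 241.0] [294.0, 294.0] (array([0.46147522, 0.3239601 , 0.01742336]), [np.float64(0.029938207445665062), np.float64(0.029938207445666522)])
[336.0, 241.0] [355.0, 294.0] (array([0.4885681 , 0.35942148, 0.02137015]), [np.float64(0.9846776204665427), np.float64(0.9846776204667702)])
((315.5, 219.0), 7.566473007202148) ((324.0, 261.5), 10.30786418914795)
```

View pics/w2.png

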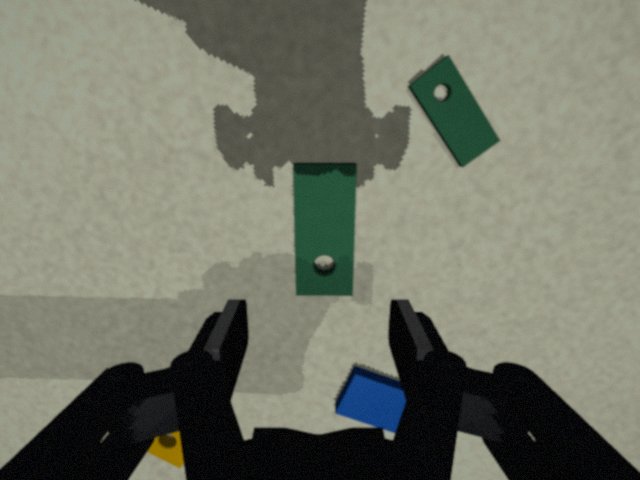

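```bash
python3 - <<'E'
from h import *
go((.4394,.3712,.002),50.3)
E
```

```text
tool [0.4409 0.3693 0.1287] tooly yaw 50.3 shift cm [ 0.23  0.08 12.67] turn wz -0.04 or 179.96 j7 10.4 t 1.88
```

```bash
python3 -m creep '[70,0.2,0.1,4,0,0,0, 70,0,0,4,0,0,0, 70,0,0,3,0,0,0, 70,0,0,1.7,0,0,0, 70,0,0,0,0,0,0, 30,0,0,0,0,0,0, 30,0,0,0,0,0,0,30,0,0,0,0,0,0,30,0,0,0,0,0,0]' 50
python3 - <<'E'
from h import *
go((.4394,.3712,.002),50.3)
E
```

```text
time_s: 3.0
tool_pos: [0.442, 0.3729, 0.0043]
eef_rot: [[-0.768, 0.641, 0.003], [0.641, 0.768, 0.003], [-0.0, 0.004, -1.0]]
force: [-0.1, -0.7, 6.5]
opening: 0.492
tool [0.442  0.3729 0.0043] tooly yaw 50.2 shift cm [ 0.09 -0.3   0.23] turn wz -0.13 or 179.87 j7 12.2 t 3.0
```

```bash
python3 -m creep '[30,0,0,-0.1,0,0,0,30,0,0,0,0,0,0]' 50
python3 - <<'E'
from h import *
i,m=save('w3');go((.4394,.3712,.002),50.3)
b=blobs(mask(m,'green'),200)[0];print(cv2.minAreaRect(b),plate(i,b,.012))
E
```

```text
time_s: 3.25
tool_pos: [0.4414, 0.3724, 0.0043]
eef_rot: [[-0.768, 0.641, 0.002], [0.641, 0.768, 0.002], [-0.0, 0.002, -1.0]]
force: [0.2, -0.3, 6.5]
opening: 0.49
tool [0.4414 0.3724 0.0043] tooly yaw 50.2 shift cm [ 0.08 -0.23  0.23] turn wz -0.13 or 179.87 j7 12.2 t 3.3
((317.5, 309.0), (216.0, 115.0), 90.0) (array([0.43970898, 0.37287607]), np.float32(-40.036392), [44.345428466796875, 100.4979019165039])
```

View pics/w3.png

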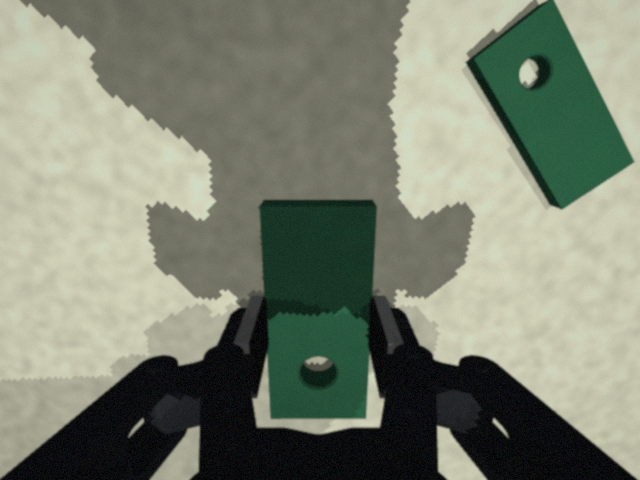

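```bash
python3 -m creep '[30,0,0,-2,0,0,0,30,0,0,-5,0,0,0,30,0,0,-5,0,0,0,30,0,0,-5,0,0,0,30,0,0,-4,0,0,0]' 60
python3 - <<'E'
from h import *
go((.68,-.095,.22),75)
E
```

```text
time_s: 3.92
tool_pos: [0.4402, 0.3713, 0.2147]
eef_rot: [[-0.768, 0.641, -0.0], [0.641, 0.768, -0.0], [0.0, -0.0, -1.0]]
force: [0.9, 0.1, -1.3]
opening: 0.489
tool [0.4402 0.3713 0.2147] tooly yaw 50.2 shift cm [-48.29 -20.45  -0.53] turn wz -24.83 or 155.17 j7 9.2 t 3.92
```

```bash
python3 -m creep '[30,-4,-1.7,0,0,0,0,30,-5,-2.1,0,0,0,0,30,-5,-2.1,0,0,0,0,30,-5,-2.1,0,0,0,0,30,-5,-2.1,0,0,0,0,30,-5,-2.1,0,0,0,0,30,-5,-2.1,0,0,0,0,30,-5,-2.1,0,0,0,0,30,-5,-2.1,-0.2,0,0,0,30,-4,-2,-0.3,0,0,0,30,0,0,0,0,0,-8,30,0,0,0,0,0,-9,30,0,0,0,0,0,-8,30,0,0,0,0,0,0,30,0,0,0,0,0,0]'
python3 - <<'E'
from h import *
save('w4');go((.68,-.095,.22),75)
E
```

```text
time_s: 5.8
tool_pos: [0.6774, -0.0932, 0.2177]
eef_rot: [[-0.966, 0.258, -0.001], [0.258, 0.966, 0.0], [0.001, -0.0, -1.0]]
force: [-0.9, -0.3, -1.3]
opening: 0.488
tool [ 0.6775 -0.0931  0.2178] tooly yaw 75.1 shift cm [-0.29 -0.12 -0.22] turn wz 0.08 or -179.92 j7 86.3 t 5.85
```

View pics/w4.png

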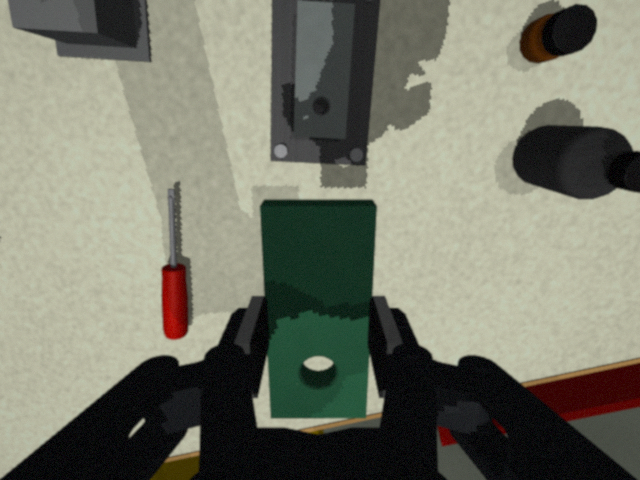

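```bash
python3 -m creep '[30,1,0,-4,0,0,0,30,1,0,-4,0,0,0,30,0,0,-2,0,0,0,30,0,0,0,0,0,0,30,0,0,0,0,0,0]'
python3 - <<'E'
from h import *
i,m=save('w5');go((.564,-.063,.22),75)
c=m[0:240,200:460];cv2.imwrite('pics/w5c.png',cv2.resize(c,None,fx=3,fy=2.5*1.0,interpolation=cv2.INTER_CUBIC)[:600])
j,n=load('w4');c=n[0:200,220:420];cv2.imwrite('pics/w4c.png',cv2.resize(c,None,fx=3,fy=3,interpolation=cv2.INTER_CUBIC))
E
```

```text
time_s: 6.48
tool_pos: [0.6579, -0.0878, 0.3168]
eef_rot: [[-0.967, 0.256, -0.002], [0.256, 0.967, 0.0], [0.002, -0.0, -1.0]]
force: [-0.2, 0.4, -1.7]
opening: 0.492
tool [ 0.6578 -0.0879  0.3164] tooly yaw 75.2 shift cm [9.67 0.   9.67] turn wz 0.15 or -179.85 j7 84.9 t 6.53
```

View pics/w5c.png

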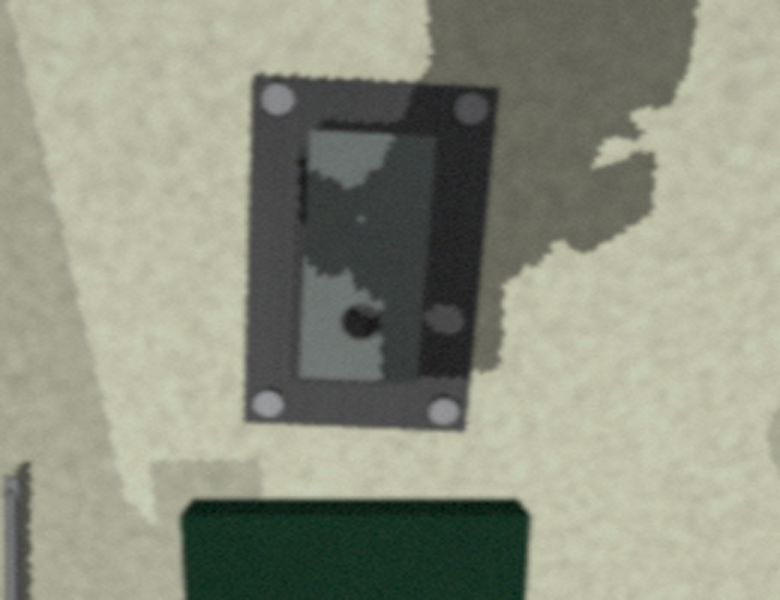

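View pics/w4c.png

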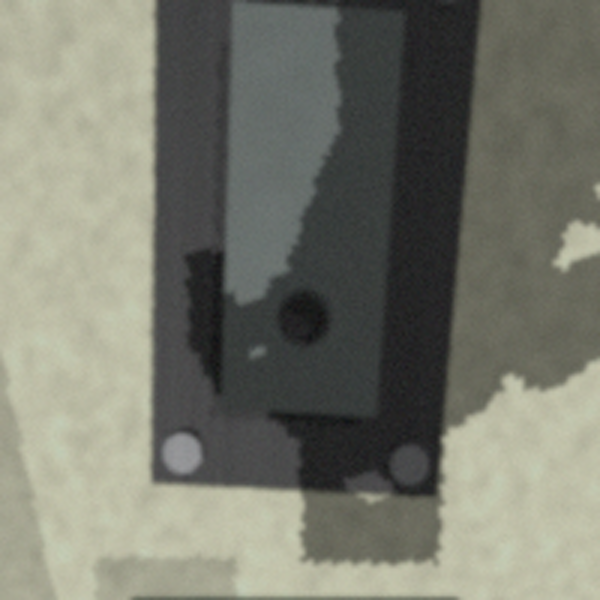

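```bash
python3 - <<'E'
from h import *
i,_=load('w5');j,_=load('w4')
p5=[(302.7,52.8),(345.7,54.4),(339.3,152.4),(299.7,150.8),(320,128.4)]
p4=[(297,.7),(355,3.3),(346.7,138.7),(293.7,136.7),(321,106)]
for a,b in zip(p5,p4):
    P,e=tri([i,j],[a,b]);print(P.round(4),np.round(e,2))
for ii,p in((i,p5),(j,p4)):
    W=onplane(ii,p,.036);c=W[:4].mean(0)
    print(W.round(4).tolist());print('c',c,'len',np.linalg.norm(W[1]-W[2]),np.linalg.norm(W[0]-W[3]),'wid',np.linalg.norm(W[0]-W[1]),np.linalg.norm(W[2]-W[3]))
    for a,b in((3,0),(2,1)):
        d=W[a]-W[b];print('yaw',np.degrees(np.arctan2(d[1],d[0])))
    d=W[4]-c;print('hole dir',np.degrees(np.arctan2(d[1],d[0])),np.linalg.norm(d))
E
```

```text
[ 0.5141 -0.0662  0.0405] [0.01 0.01]
[ 0.5263 -0.0238  0.0373] [0.19 0.19]
[ 0.6215 -0.0533  0.0326] [0.28 0.28]
[ 0.6085 -0.0968  0.0272] [0.15 0.15]
[ 0.5905 -0.0678  0.0358] [0.14 0.14]
[[0.5134, -0.0662, 0.036], [0.5262, -0.0235, 0.036], [0.6209, -0.0536, 0.036], [0.6079, -0.096, 0.036], [0.5905, -0.068, 0.036]]
c [ 0.56708926 -0.05982803  0.036     ] len 0.09938307913574232 0.09911536279849256 wid 0.044580153445081344 0.04439016049628135
yaw -17.550645014994533
yaw -17.65859268155031
hole dir -19.19704837653247 0.02474302774412626
[[0.5129, -0.0661, 0.036], [0.5259, -0.0238, 0.036], [0.6214, -0.0533, 0.036], [0.6082, -0.0963, 0.036], [0.5905, -0.0677, 0.036]]
c [ 0.56710803 -0.05986307  0.036     ] len 0.09994131457589579 0.10004591488471017 wid 0.04427595936207711 0.04495355343949278
yaw -17.584825090298033
yaw -17.196848726844916
hole dir -18.499600775070697 0.024718040628526353
```

```bash
cat >> h.py <<'E'
def held(c,dz,name=None):
    """held plate centre/yaw rel. to tool; dz: top face height above TCP"""
    s=r.observe()
    i,m=save(name)
    b=blobs(mask(m,c),200)[0]
    P,y,wh=plate(i,b,s['tool_pos'][2]+dz)
    o=s['eef_rot'].T@np.r_[P-s['tool_pos'][:2],0]
    ty=np.degrees(np.arctan2(s['eef_rot'][1,1],s['eef_rot'][0,1]))
    print('held offset tool mm',(o*1000).round(1),'yaw-(tooly-90)',round((y-ty+90+90)%180-90,2),np.round(wh,1))
    return o
E
python3 - <<'E'
from h import *
o=held('green',.0077,'w6')
for n in('w4','w3'):
    i,m=load(n)
    b=blobs(mask(m,'green'),200)[0];print(cv2.boundingRect(b),cv2.minAreaRect(b))
E
```

```text
held offset tool mm [ 1.6 -0.4  0. ] yaw-(tooly-90) -0.02 [ 44.4 100.8]
(261, 201, 115, 217) ((318.0, 309.0), (216.0, 114.0), 90.0)
(260, 201, 116, 217) ((317.5, 309.0), (216.0, 115.0), 90.0)
```

```bash
python3 - <<'E'
from h import *
go((.5685,-.0603,.06),72.5)
E
```

```text
tool [ 0.6578 -0.0879  0.3164] tooly yaw 75.2 shift cm [ 9.26  0.39 25.66] turn wz 2.66 or -177.34 j7 84.9 t 6.58
```

```bash
python3 -m creep '[30,4.6,0.2,2,0,0,0,30,4.6,0.2,3,0,0,0,30,0,0,5,0,0,2.6,30,0,0,5,0,0,0,30,0,0,5,0,0,0,30,0,0,3.5,0,0,0,30,0,0,2,0,0,0,30,0,0,0,0,0,0,30,0,0,0,0,0,0]'
python3 - <<'E'
from h import *
save('w7');go((.5685,-.0603,.041),72.5)
E
```

```text
time_s: 7.7
tool_pos: [0.5712, -0.0608, 0.0638]
eef_rot: [[-0.954, 0.3, 0.001], [0.3, 0.954, -0.0], [-0.001, 0.0, -1.0]]
force: [0.3, -0.2, -1.3]
opening: 0.489
tool [ 0.5715 -0.0608  0.0643] tooly yaw 72.6 shift cm [ 0.31 -0.04  2.33] turn wz 0.05 or -179.95 j7 83.2 t 7.75
```

View pics/w7.png

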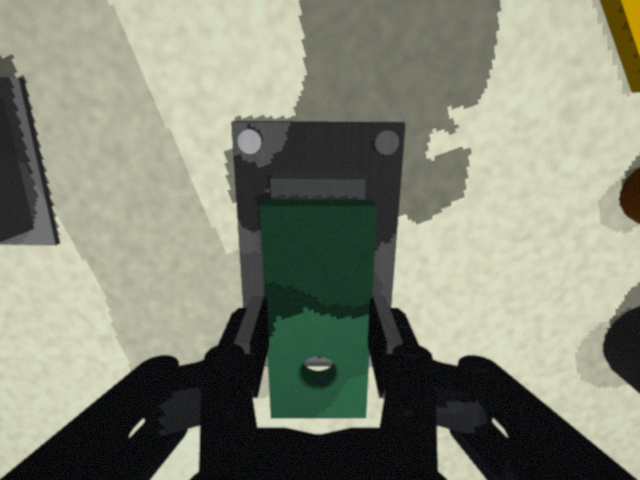

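```bash
python3 -m creep '[30,0.3,0,1,0,0,0,30,0,0,0.9,0,0,0,30,0,0,0.4,0,0,0,30,0,0,0,0,0,0]'
python3 - <<'E'
from h import *
print(r.observe()['force']);go((.5685,-.0603,.0403),72.5)
E
```

```text
time_s: 8.25
tool_pos: [0.5673, -0.0597, 0.0405]
eef_rot: [[-0.954, 0.3, -0.001], [0.3, 0.954, 0.001], [0.001, 0.0, -1.0]]
force: [-2.2, 1.2, 3.7]
opening: 0.489
[-2.19196797  1.15475219  3.7076243 ]
tool [ 0.5673 -0.0597  0.0405] tooly yaw 72.6 shift cm [-0.14 -0.02  0.02] turn wz 0.06 or -179.94 j7 83.7 t 8.25
```

```bash
python3 -m creep '[30,-0.1,0,0,0,0,0,30,0,0,0,0,0,0,55,0,0,0,0,0,0,68,0,0,0,0,0,0,68,0,0,0,0,0,0,68,0,0,-3,0,0,0,68,0,0,-5,0,0,0,68,0,0,-5,0,0,0,68,3,0,-2,0,0,0,68,0,0,0,0,0,0,68,0,0,0,0,0,0]'
python3 - <<'E'
from h import *
i,m=save('w8');
b=blobs(mask(m,'green'),200)[0];print(cv2.minAreaRect(b),plate(i,b,.048));print(hole(m,'green',b))
go((.606,.316,.2),90+27.8)
E
```

```text
time_s: 9.62
tool_pos: [0.5402, -0.0511, 0.1899]
eef_rot: [[-0.954, 0.299, 0.0], [0.299, 0.954, 0.0], [-0.0, 0.0, -1.0]]
force: [0.1, 0.4, -0.6]
opening: 0.677
((318.0, 254.0), (114.0, 56.0), 90.0) (array([ 0.56674585, -0.0597147 ]), np.float32(-17.453384), [44.59123992919922, 100.34616088867188])
((318.0, 283.0), 8.062357902526855)
tool [ 0.5401 -0.0512  0.1895] tooly yaw 72.6 shift cm [ 4.72 37.   -1.06] turn wz -45.23 or 134.77 j7 78.6 t 9.68
```

View pics/w8.png

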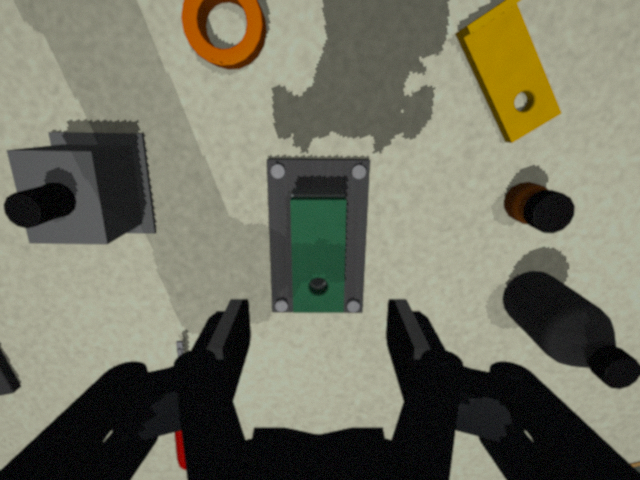

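```bash
python3 -m creep '[70,0.6,4,-0.1,0,0,0,70,0.6,4.8,-0.1,0,0,0,70,0.6,4.8,-0.1,0,0,0,70,0.6,4.8,-0.1,0,0,0,70,0.6,4.8,-0.1,0,0,0,70,0.6,4.8,-0.1,0,0,0,70,0.6,4.8,-0.1,0,0,0,70,0.5,4.2,-0.1,0,0,0,70,0,0,0,0,0,-9,70,0,0,0,0,0,-9,70,0,0,0,0,0,-9,70,0,0,0,0,0,-9,70,0,0,0,0,0,-9,70,0,0,0,0,0,0,70,0,0,0,0,0,0]' 60
python3 - <<'E'
from h import *
i,m=save('w9');
b=blobs(mask(m,'blue'),200)[0];P=plate(i,b,.012);print(cv2.minAreaRect(b),P);print(hole(m,'blue',b))
go((*P[0],.08),90+P[1])
E
```

```text
time_s: 11.55
tool_pos: [0.6062, 0.3158, 0.1973]
eef_rot: [[-0.888, -0.461, -0.001], [-0.461, 0.888, -0.001], [0.001, 0.0, -1.0]]
force: [-0.1, -0.1, 0.7]
opening: 0.703
((319.21734619140625, 208.10806274414062), (106.98490905761719, 48.52305603027344), 88.36341857910156) (array([0.60480316, 0.31659833]), np.float32(28.419426), [43.43449783325195, 99.61473083496094])
((319.5, 235.5), 7.905794143676758)
tool [0.6062 0.3158 0.1976] tooly yaw 117.5 shift cm [ 0.08  0.13 11.76] turn wz -0.97 or 179.03 j7 86.8 t 11.6
```

View pics/w9.png

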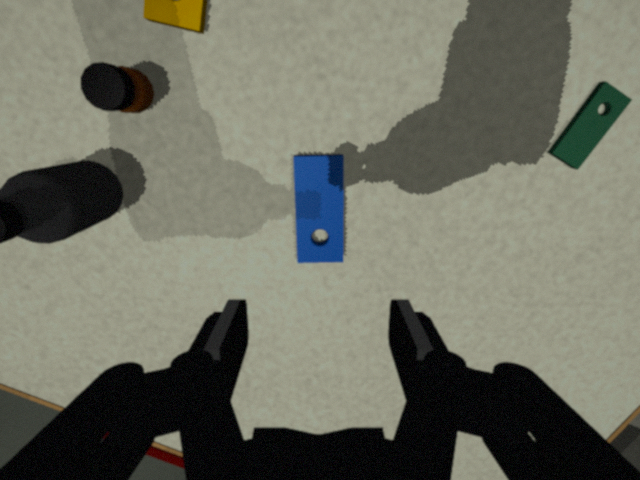

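```bash
python3 -m creep '[70,0.1,0.1,4,0,0,-1,70,0,0,4,0,0,0,70,0,0,1,0,0,0,70,0,0,0,0,0,0,70,0,0,0,0,0,0]' 60
python3 - <<'E'
from h import *
i,m=save('w10');j,n=load('w9')
b=blobs(mask(m,'blue'),200)[0];a=blobs(mask(n,'blue'),200)[0]
P=plate(i,b,.012);print(P);ha,hb=hole(n,'blue',a),hole(m,'blue',b);print(ha,hb)
o=lambda p:sorted(cv2.boxPoints(cv2.minAreaRect(p)).tolist(),key=lambda q:(q[1]>210+0*q[0],q[0]))
for p,q in zip(o(a),o(b)):print(p,q,tri([j,i],[p,q]))
go((*P[0],.004),90+P[1])
E
```

```text
time_s: 12.22
tool_pos: [0.6061, 0.3172, 0.1104]
eef_rot: [[-0.878, -0.478, 0.003], [-0.478, 0.878, 0.002], [-0.004, 0.0, -1.0]]
force: [-0.5, -0.4, 0.1]
opening: 0.699
(array([0.60476971, 0.31644473]), np.float32(28.52443), [43.41829299926758, 99.65614318847656])
((319.5, 235.5), 7.905794143676758) ((317.5, 270.0), 10.547611236572266)
[293.43798828125, 155.330322265625] [285.0, 166.0] (array([0.57233589, 0.27397286, 0.00348057]), [np.float64(0.0999962139817089), np.float64(0.09999621398167866)])
[341.94122314453125, 153.94451904296875] [351.0, 166.0] (array([0.55005736, 0.30975471, 0.02412712]), [np.float64(0.2159596491956693), np.float64(0.2159596491959818)])
[296.49346923828125, 262.2716064453125] [285.0, 304.0] (array([0.66079331, 0.32034685, 0.00994658]), [np.float64(0.7224701792781807), np.float64(0.722470179278106)])
[344.9967041015625, 260.88580322265625] [351.0, 304.0] (array([0.6369941 , 0.36136516, 0.01221897]), [np.float64(0.2633092931812366), np.float64(0.26330929318111107)])
tool [0.6061 0.3171 0.1105] tooly yaw 118.5 shift cm [ 0.19  0.   10.65] turn wz 0.02 or -179.98 j7 87.7 t 12.28
```

```bash
python3 -m creep '[70,0.1,0,4,0,0,0,70,0,0,4,0,0,0,70,0,0,1.6,0,0,0,70,0,0,0.9,0,0,0,70,0,0,0,0,0,0,30,0,0,0,0,0,0,30,0,0,0,0,0,0,30,0,0,0,0,0,0,30,0,0,0,0,0,0]' 50
python3 - <<'E'
from h import *
s=r.observe();print(s['tool_pos'],s['force'],s['opening'])
E
```

```text
time_s: 13.4
tool_pos: [0.6053, 0.3167, 0.0053]
eef_rot: [[-0.878, -0.478, 0.003], [-0.478, 0.878, 0.002], [-0.004, 0.0, -1.0]]
force: [-0.9, -0.6, 6.2]
opening: 0.49
[0.6053196  0.31674678 0.00533739] [-0.87350996 -0.63377287  6.22013453] 0.48955949917612546
```

```bash
python3 -m creep '[30,0,0,-1,0,0,0,30,0,0,-4,0,0,0,30,0,0,-5,0,0,0,30,0,0,-5,0,0,0,30,0,0,-5,0,0,0,30,0,0,-1,0,0,0,30,0,0,0,0,0,0]' 60
python3 - <<'E'
from h import *
o=held('blue',.0067,'w11')
t=np.radians(162.5);x=np.array([np.cos(t),np.sin(t)]);y=np.array([np.cos(t-np.pi/2),np.sin(t-np.pi/2)])
T=np.array([.5671,-.0598])-o[0]*x-o[1]*y;print(T)
go((*T,.21),72.5)
E
```

```text
time_s: 14.28
tool_pos: [0.6037, 0.3158, 0.2135]
eef_rot: [[-0.878, -0.478, 0.0], [-0.478, 0.878, 0.0], [-0.0, 0.0, -1.0]]
force: [-0.1, -1.2, -2.3]
opening: 0.485
held offset tool mm [ 1.1  0.2 -0. ] yaw-(tooly-90) -0.03 [ 44.8 100.9]
[ 0.56807627 -0.06034717]
tool [0.603  0.3154 0.2119] tooly yaw 118.6 shift cm [ 21.03 -31.33   0.25] turn wz 46.07 or -133.93 j7 87.7 t 14.32
```

```bash
python3 -m creep '[30,2.3,-3.4,0,0,0,0,30,2.7,-4,0,0,0,0,30,2.7,-4,0,0,0,0,30,2.7,-4,0,0,0,0,30,2.7,-4,0,0,0,0,30,2.7,-4,0,0,0,0,30,2.7,-4,0,0,0,0,30,2.5,-3.9,0,0,0,0,30,0,0,0,0,0,9.2,30,0,0,0,0,0,9.2,30,0,0,0,0,0,9.2,30,0,0,0,0,0,9.2,30,0,0,0,0,0,9.2,30,0,0,5,0,0,0,30,0,0,5,0,0,0,30,0,0,3,0,0,0,30,0,0,0,0,0,0,30,0,0,0,0,0,0]'
python3 - <<'E'
from h import *
go((.568,-.0603,.053),72.5)
E
```

```text
time_s: 16.58
tool_pos: [0.5693, -0.0595, 0.0835]
eef_rot: [[-0.954, 0.3, 0.0], [0.3, 0.954, -0.0], [-0.0, -0.0, -1.0]]
force: [0.1, -0.0, 0.4]
opening: 0.486
tool [ 0.5693 -0.0595  0.0835] tooly yaw 72.6 shift cm [ 0.1  -0.12  3.05] turn wz 0.07 or -179.93 j7 81.3 t 16.57
```

```bash
python3 -m creep '[30,0.1,-0.1,1.2,0,0,0,30,0,0,1,0,0,0,30,0,0,0.7,0,0,0,30,0,0,0,0,0,0,30,0,0,0,0,0,0]'
python3 - <<'E'
from h import *
print(r.observe()['force']);go((.568,-.0603,.053),72.5)
E
```

```text
time_s: 17.2
tool_pos: [0.5679, -0.06, 0.0543]
eef_rot: [[-0.954, 0.3, 0.0], [0.3, 0.954, 0.0], [-0.0, 0.0, -1.0]]
force: [0.1, 0.6, -1.6]
opening: 0.487
[ 0.12806413  0.61633895 -1.57616627]
tool [ 0.5679 -0.06    0.0543] tooly yaw 72.6 shift cm [-0.02 -0.02  0.13] turn wz 0.07 or -179.93 j7 82.1 t 17.2
```

```bash
python3 -m creep '[30,0,0,0.15,0,0,0,30,0,0,0,0,0,0,55,0,0,0,0,0,0,68,0,0,0,0,0,0,68,0,0,0,0,0,0,68,0,0,-3,0,0,0,68,0,0,-5,0,0,0,68,0,0,-5,0,0,0,68,3,0,-2,0,0,0,68,0,0,0,0,0,0,68,0,0,0,0,0,0]'
python3 - <<'E'
from h import *
i,m=save('w12');
b=blobs(mask(m,'blue'),200)[0];print(cv2.minAreaRect(b),plate(i,b,.060));print(hole(m,'blue',b))
b=blobs(mask(m,'yellow'),200)[0];print(cv2.minAreaRect(b),plate(i,b,.012))
go((.477,.130,.2),90+14.2)
E
```

```text
time_s: 18.58
tool_pos: [0.5392, -0.0511, 0.2023]
eef_rot: [[-0.954, 0.299, -0.0], [0.299, 0.954, 0.0], [0.0, -0.0, -1.0]]
force: [-0.2, 0.4, 0.5]
opening: 0.676
((318.0, 255.0), (114.0, 56.0), 90.0) (array([ 0.56672418, -0.059948  ]), np.float32(-17.531204), [44.88029098510742, 100.70803833007812])
((317.9375, 284.5), 8.078088760375977)
((508.07342529296875, 70.05950164794922), (128.49147033691406, 71.49368286132812), 65.6005630493164) (array([0.47572626, 0.13284848]), np.float32(14.562897), [52.10050964355469, 100.0863265991211])
tool [ 0.5391 -0.0511  0.2019] tooly yaw 72.6 shift cm [11.35 15.42  0.19] turn wz -31.63 or 148.37 j7 77.6 t 18.62
```

View pics/w12.png

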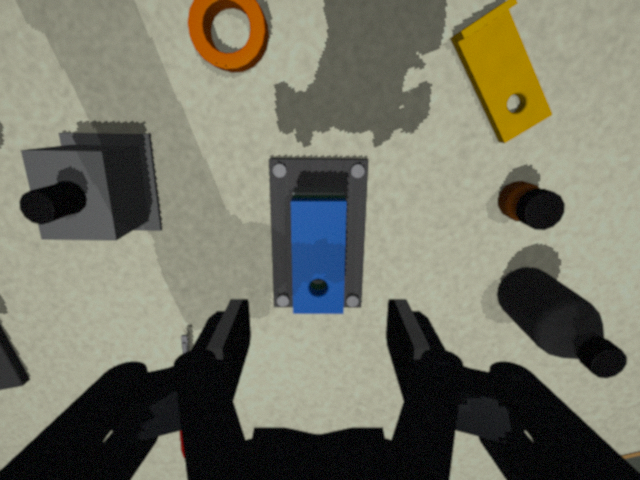

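```bash
python3 -m creep '[70,2.3,3.1,0,0,0,0,70,2.8,3.8,0,0,0,0,70,2.8,3.8,0,0,0,0,70,2.8,3.8,0,0,0,0,70,0.6,0.9,0,0,0,0,70,0,0,0,0,0,-8,70,0,0,0,0,0,-8,70,0,0,0,0,0,-8,70,0,0,0,0,0,-8,70,0,0,0,0,0,0,70,0,0,0,0,0,0]' 60
python3 - <<'E'
from h import *
i,m=save('w13');
b=blobs(mask(m,'yellow'),200)[0];print(cv2.minAreaRect(b),plate(i,b,.012));h=hole(m,'yellow',b);print(h,onplane(i,[h[0]],.012))
go((.477,.13,.11),104.4)
E
```

```text
time_s: 20.0
tool_pos: [0.4778, 0.1291, 0.2023]
eef_rot: [[-0.969, -0.249, -0.001], [-0.249, 0.969, -0.0], [0.001, -0.0, -1.0]]
force: [0.2, -0.0, -0.3]
opening: 0.697
((319.5, 207.0), (104.0, 51.0), 90.0) (array([0.47668884, 0.13057626]), np.float32(14.852081), [45.274410247802734, 98.8443603515625])
((320.20587158203125, 234.2058868408203), 8.100370407104492) [[0.49993393 0.1369478  0.012     ]]
tool [0.4777 0.1292 0.2025] tooly yaw 104.4 shift cm [0.05 0.09 9.25] turn wz 0.03 or -179.97 j7 85.4 t 20.05
```

View pics/w13.png

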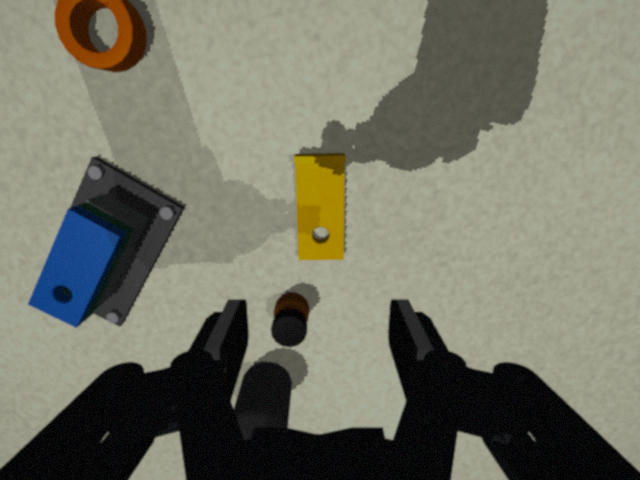

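```bash
python3 -m creep '[70,0.1,0.1,4,0,0,0,70,0,0,4,0,0,-0.4,70,0,0,1,0,0,0,70,0,0,0,0,0,0,70,0,0,0,0,0,0]' 60
python3 - <<'E'
from h import *
i,m=save('w14');j,n=load('w13')
b=blobs(mask(m,'yellow'),200)[0];a=blobs(mask(n,'yellow'),200)[0]
P=plate(i,b,.012);print(P);ha,hb=hole(n,'yellow',a),hole(m,'yellow',b);print(ha,hb,onplane(i,[hb[0]],.012))
o=lambda p:sorted(cv2.boxPoints(cv2.minAreaRect(p)).tolist(),key=lambda q:(q[1]>210+0*q[0],q[0]))
for p,q in zip(o(a),o(b)):print(p,q,tri([j,i],[p,q]))
go((*P[0],.004),90+P[1])
E
```

```text
time_s: 20.68
tool_pos: [0.4777, 0.1309, 0.1143]
eef_rot: [[-0.966, -0.258, 0.003], [-0.258, 0.966, 0.001], [-0.003, 0.0, -1.0]]
force: [0.4, 0.5, 0.3]
opening: 0.697
(array([0.47681506, 0.13073158]), np.float32(14.896698), [46.04923629760742, 97.46463012695312])
((320.20587158203125, 234.2058868408203), 8.100370407104492) ((318.12677001953125, 269.8450622558594), 10.625492095947266) [[0.49970878 0.13695576 0.012     ]]
[294.0, 155.0] [283.0, 168.0] (array([0.43255285, 0.0970324 , 0.03182585]), [np.float64(0.10070866780418616), np.float64(0.10070866780419183)])
[345.0, 155.0] [353.0, 168.0] (array([0.42237001, 0.13852014, 0.0262761 ]), [np.float64(0.0719000142939853), np.float64(0.07190001429391611)])
[294.0, 259.0] [283.0, 301.0] (array([0.53064151, 0.11849888, 0.01182098]), [np.float64(0.1986243729585719), np.float64(0.19862437295855775)])
[345.0, 259.0] [353.0, 301.0] (array([0.5180097 , 0.16750633, 0.01147092]), [np.float64(1.0829163421336532), np.float64(1.0829163421336248)])
tool [0.4777 0.1309 0.1143] tooly yaw 104.9 shift cm [ 0.12  0.   11.03] turn wz 0.05 or -179.95 j7 86.5 t 20.73
```

View pics/w14.png

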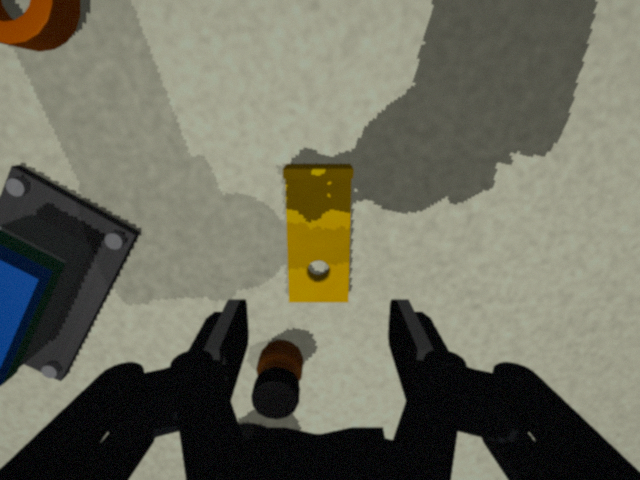

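```bash
python3 -m creep '[70,0.1,0,4,0,0,0,70,0,0,4,0,0,0,70,0,0,2,0,0,0,70,0,0,0.9,0,0,0,70,0,0,0,0,0,0,30,0,0,0,0,0,0,30,0,0,0,0,0,0,30,0,0,0,0,0,0,30,0,0,0,0,0,0]' 50
python3 - <<'E'
from h import *
s=r.observe();print(s['tool_pos'],s['force'],s['opening'])
i,m=save('w15');b=blobs(mask(m,'yellow'),200)[0];h=hole(m,'yellow',b);H=onplane(i,[h[0]],.012)[0];print(h,H,'rel mm tool',s['eef_rot'].T@(H-s['tool_pos'])*1000)
E
```

```text
time_s: 21.85
tool_pos: [0.4767, 0.1307, 0.0054]
eef_rot: [[-0.966, -0.258, 0.003], [-0.258, 0.966, 0.001], [-0.003, 0.0, -1.0]]
force: [-0.9, -0.8, 6.6]
opening: 0.492
[0.47667552 0.1306505  0.00538116] [-0.86161699 -0.75559771  6.56276843] 0.4920975926964565
((317.2349853515625, 369.62750244140625), 17.10095977783203) [0.49923564 0.13634154 0.012     ] rel mm tool [-23.28393531  -0.32174046  -6.55063265]
```

View pics/w15.png

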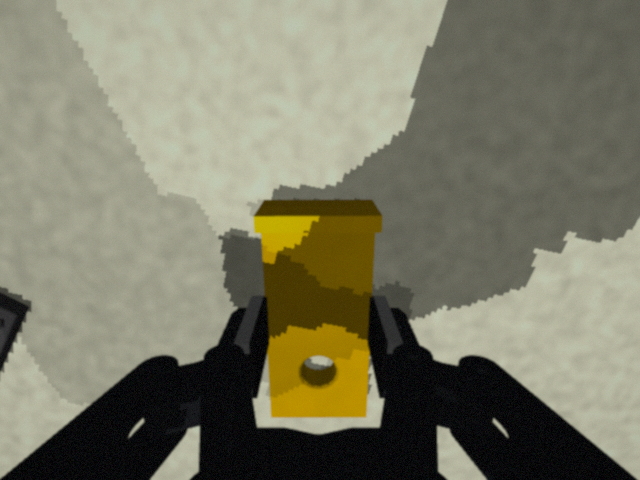

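```bash
python3 -m creep '[30,0,0,-1,0,0,0,30,0,0,-4,0,0,0,30,0,0,-5,0,0,0,30,0,0,-5,0,0,0,30,0,0,0,0,0,0,30,0,0,0,0,0,0]' 60
python3 - <<'E'
from h import *
go((.5685,-.0603,.15),72.5)
E
```

```text
time_s: 22.65
tool_pos: [0.4747, 0.13, 0.1536]
eef_rot: [[-0.966, -0.258, -0.001], [-0.258, 0.966, -0.0], [0.001, 0.0, -1.0]]
force: [0.2, -0.3, -2.1]
opening: 0.489
tool [0.4747 0.13   0.1536] tooly yaw 105.0 shift cm [ -4.15 -20.8    0.36] turn wz 32.47 or -147.53 j7 86.1 t 22.65
```

```bash
python3 -m creep '[30,-0.7,-3.4,0,0,0,0,30,-0.9,-4.5,0,0,0,0,30,-0.9,-4.5,0,0,0,0,30,-0.9,-4.5,0,0,0,0,30,-0.7,-3.9,0,0,0,0,30,0,0,0,0,0,8,30,0,0,0,0,0,8,30,0,0,0,0,0,8,30,0,0,0,0,0,8.4,30,0,0,4,0,0,0,30,0,0,2,0,0,0,30,0,0,0,0,0,0,30,0,0,0,0,0,0]'
python3 - <<'E'
from h import *
save('w16');go((.5685,-.0603,.0654),72.5)
E
```

```text
time_s: 24.28
tool_pos: [0.5686, -0.0603, 0.0936]
eef_rot: [[-0.954, 0.3, -0.001], [0.3, 0.954, -0.0], [0.0, -0.0, -1.0]]
force: [0.4, 0.4, -2.0]
opening: 0.486
tool [ 0.5692 -0.0603  0.0943] tooly yaw 72.6 shift cm [ 0.07 -0.02  2.89] turn wz 0.06 or -179.94 j7 82.6 t 24.32
```

View pics/w16.png

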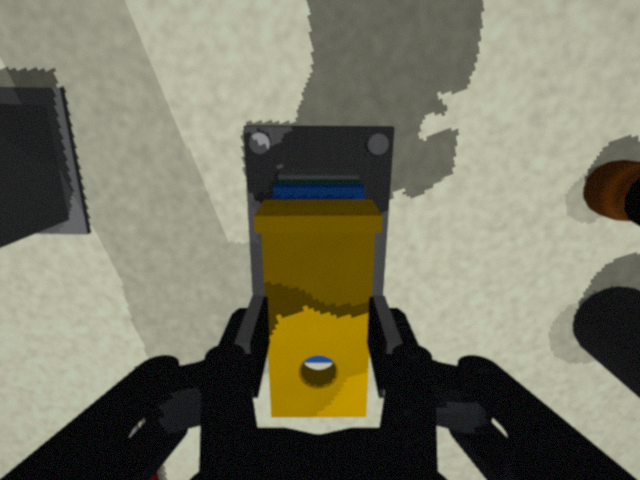

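```bash
python3 -m creep '[30,0.05,0,1.2,0,0,0,30,0,0,0.9,0,0,0,30,0,0,0.6,0,0,0,30,0,0,0.2,0,0,0,30,0,0,0,0,0,0]'
python3 - <<'E'
from h import *
print(r.observe()['force']);go((.5685,-.0603,.0654),72.5)
E
```

```text
time_s: 24.95
tool_pos: [0.5679, -0.0599, 0.0655]
eef_rot: [[-0.954, 0.3, -0.001], [0.3, 0.954, 0.001], [0.001, 0.0, -1.0]]
force: [-3.7, 1.3, 5.8]
opening: 0.488
[-3.73877591  1.27190508  5.76213432]
tool [ 0.5679 -0.0599  0.0655] tooly yaw 72.6 shift cm [-0.07 -0.02  0.01] turn wz 0.06 or -179.94 j7 83.4 t 24.95
```

```bash
python3 -m creep '[30,0,0,0,0,0,0,55,0,0,0,0,0,0,68,0,0,0,0,0,0,68,0,0,0,0,0,0,68,0,0,-3,0,0,0,68,0,0,-5,0,0,0,68,0,0,-5,0,0,0,68,3,0,-2,0,0,0,68,0,0,0,0,0,0,68,0,0,0,0,0,0]'
python3 - <<'E'
from h import *
i,m=save('w17');
b=blobs(mask(m,'yellow'),200)[0];print(cv2.minAreaRect(b),plate(i,b,.072));h=hole(m,'yellow',b);print(h,onplane(i,[h[0]],.072))
cv2.imwrite('pics/w17c.png',cv2.resize(m[150:350,220:420],None,fx=3,fy=3,interpolation=cv2.INTER_CUBIC))
E
```

```text
time_s: 26.2
tool_pos: [0.5396, -0.051, 0.2143]
eef_rot: [[-0.954, 0.299, -0.0], [0.299, 0.954, 0.0], [0.0, 0.0, -1.0]]
force: [0.6, -0.4, -0.3]
opening: 0.68
((317.4999694824219, 257.5), (58.99999237060547, 108.99998474121094), -0.0) (array([ 0.56889661, -0.06099374]), np.float32(-17.45253), [46.699615478515625, 96.67752838134766])
((318.0, 285.5), 8.381627082824707) [[ 0.59096511 -0.06752363  0.072     ]]
```

View pics/w17.png

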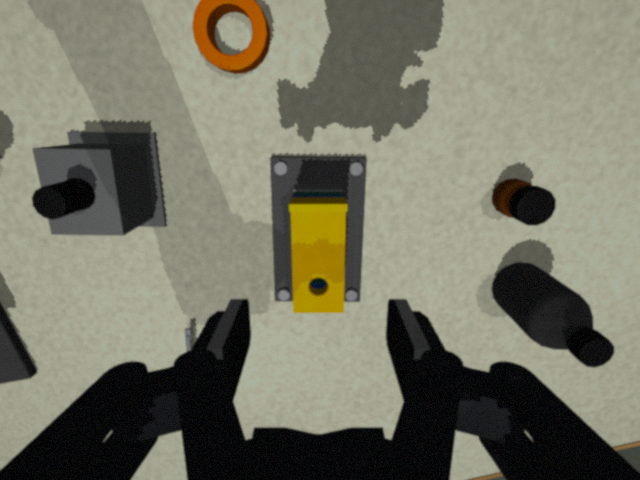

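View pics/w17c.png

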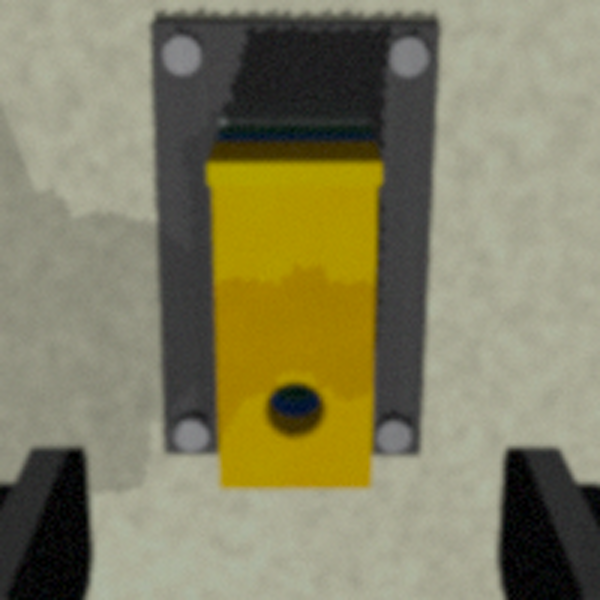

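```bash
python3 - <<'E'
from h import *
go((.46,-.225,.26),72.5)
E
```

```text
tool [ 0.5395 -0.0511  0.2139] tooly yaw 72.6 shift cm [  2.38 -18.98  -4.59] turn wz 0.07 or -179.93 j7 78.2 t 26.25
```

```bash
python3 -m creep '[68,0.4,-3,-1,0,0,0,68,0.5,-4,-1,0,0,0,68,0.5,-4,-1,0,0,0,68,0.5,-4,-1,0,0,0,68,0.5,-4,-0.6,0,0,0,68,0,0,0,0,0,0,68,0,0,0,0,0,0]'
python3 - <<'E'
from h import *
save('w18');go((.46,-.225,.26),72.5)
E
```

```text
time_s: 27.12
tool_pos: [0.4601, -0.2245, 0.2598]
eef_rot: [[-0.954, 0.299, -0.001], [0.299, 0.954, 0.001], [0.001, 0.0, -1.0]]
force: [0.1, 0.2, -0.2]
opening: 0.683
tool [ 0.4603 -0.2239  0.2599] tooly yaw 72.7 shift cm [-0.   -0.11 -0.01] turn wz 0.16 or -179.84 j7 97.8 t 27.18
```

View pics/w18.png

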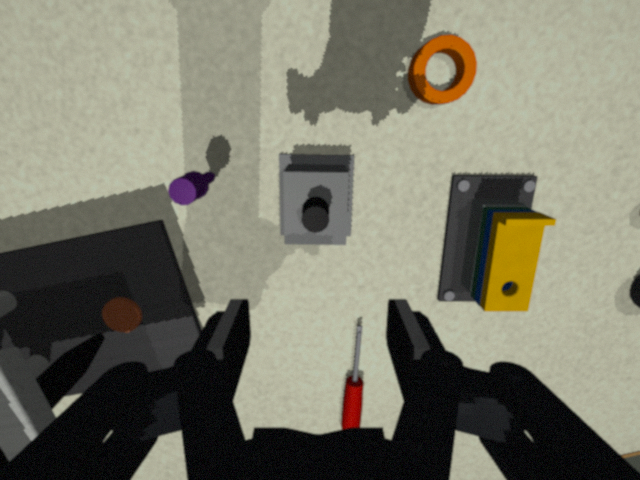

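```bash
python3 -m creep '[68,0,-0.1,3,0,0,0,68,0,0,4,0,0,0,68,0,0,0,0,0,0,68,0,0,0,0,0,0]'
python3 - <<'E'
from h import *
i,m=save('w19');j,n=load('w18');print(r.observe()['tool_pos'])
a=cv2.resize(n[140:260,255:375],None,fx=3.2,fy=3.2,interpolation=cv2.INTER_CUBIC)
b=cv2.resize(m[150:310,240:400],(384,384),interpolation=cv2.INTER_CUBIC)
cv2.imwrite('pics/w19c.png',np.hstack([a,b]))
for im,w in((n,(255,140,375,260)),(m,(240,150,400,310))):
    c=im[w[1]:w[3],w[0]:w[2]];k=(c.max(2)<40).astype(np.uint8)*255
    for bb in blobs(k,80):print(cv2.boundingRect(bb),w[:2],cv2.minEnclosingCircle(bb))
E
```

```text
time_s: 27.68
tool_pos: [0.4606, -0.2257, 0.1917]
eef_rot: [[-0.954, 0.298, 0.001], [0.298, 0.954, -0.0], [-0.001, -0.0, -1.0]]
force: [0.6, -0.6, 0.1]
opening: 0.681
[ 0.46090167 -0.22606675  0.19222544]
(48, 57, 26, 20) (255, 140) ((60.5, 68.5), 13.285429954528809)
(32, 24, 60, 7) (255, 140) ((61.5, 29.5), 29.504335403442383)
(40, 22, 75, 11) (240, 150) ((77.0, 30.5), 37.00347900390625)
(60, 64, 32, 26) (240, 150) ((75.50961303710938, 79.35576629638672), 16.872976303100586)
```

View pics/w19c.png

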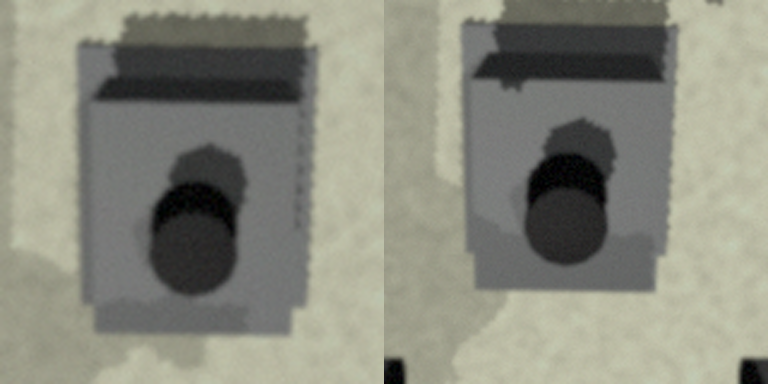

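```bash
python3 - <<'E'
from h import *
i,_=load('w19');j,_=load('w18')
A,B=(315.3,218.8),(315.8,243.75)
print(tri([j,i],[A,B]));print(onplane(j,[A],.1),onplane(i,[B],.1))
P=onplane(i,[B],.1)[0]
go((P[0],P[1],.072),72.5)
E
```

```text
(array([ 0.45921219, -0.22711473,  0.10022353]), [np.float64(0.15158518329550386), np.float64(0.15158518329542672)])
[[ 0.45931186 -0.22698864  0.1       ]] [[ 0.45924348 -0.22728458  0.1       ]]
tool [ 0.4609 -0.2261  0.1922] tooly yaw 72.6 shift cm [ 0.15 -0.17 12.02] turn wz 0.12 or -179.88 j7 100.1 t 27.73
```

```bash
python3 -m creep '[68,0.1,-0.2,3,0,0,0,68,0.1,0,4,0,0,0,68,0,0,3,0,0,0,68,0,0,1.6,0,0,0,68,0,0,0,0,0,0,5,0,0,0,0,0,0,5,0,0,0,0,0,0,5,0,0,0,0,0,0,5,0,0,0,0,0,0,5,0,0,0,0,0,0]' 50
python3 - <<'E'
from h import *
save('w20');s=r.observe();print(s['tool_pos'],s['force'],s['opening'])
E
```

```text
time_s: 28.98
tool_pos: [0.4581, -0.2277, 0.0762]
eef_rot: [[-0.954, 0.299, 0.003], [0.299, 0.954, -0.0], [-0.003, 0.0, -1.0]]
force: [-0.7, 0.5, 6.9]
opening: 0.255
[ 0.45811807 -0.22773451  0.07616386] [-0.24107103  0.24620646  5.37506996] 0.25908008647396097
```

View pics/w20.png

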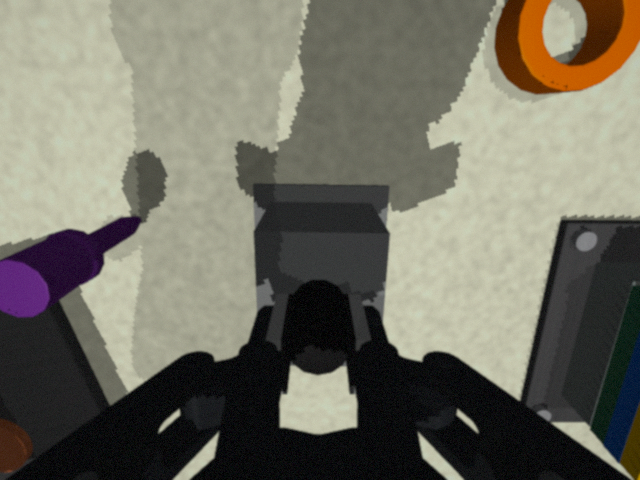

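```bash
python3 -m creep '[5,0,0,-1,0,0,0,5,0,0,-3,0,0,0,5,0,0,-4,0,0,0,5,0,0,-4,0,0,0,5,0,0,-1,0,0,0,5,0,0,0,0,0,0,5,0,0,0,0,0,0]' 60
python3 - <<'E'
from h import *
save('w21');s=r.observe();print(s['tool_pos'],s['force'],s['opening'])
cv2.imwrite('pics/s21.png',r.capture('scene')[180:360,120:360].repeat(3,0).repeat(3,1))
go((.5908,-.0674,.205),72.5)
E
```

```text
time_s: 29.9
tool_pos: [0.4559, -0.2268, 0.2031]
eef_rot: [[-0.954, 0.299, -0.003], [0.299, 0.954, 0.001], [0.003, 0.0, -1.0]]
force: [-0.6, -0.0, -1.1]
opening: 0.251
[ 0.45588014 -0.22684667  0.20309232] [ 0.54019984  0.04242157 -1.8395915 ] 0.2516838140739682
tool [ 0.456  -0.2269  0.2032] tooly yaw 72.6 shift cm [-8.08 19.26 -0.2 ] turn wz 0.06 or -179.94 j7 99.9 t 30.0
```

View pics/w21.png

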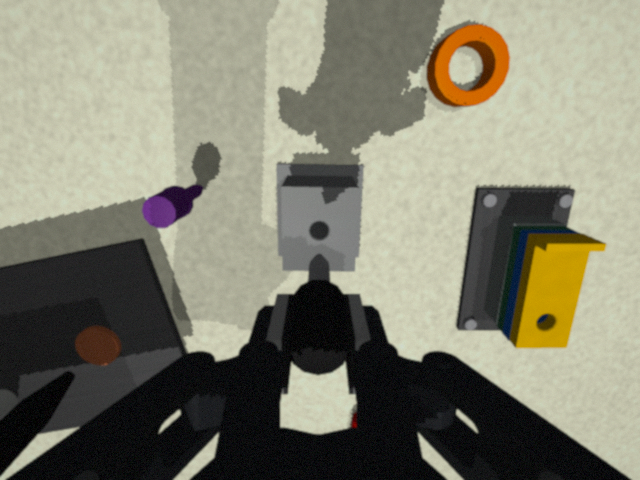

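View pics/s21.png

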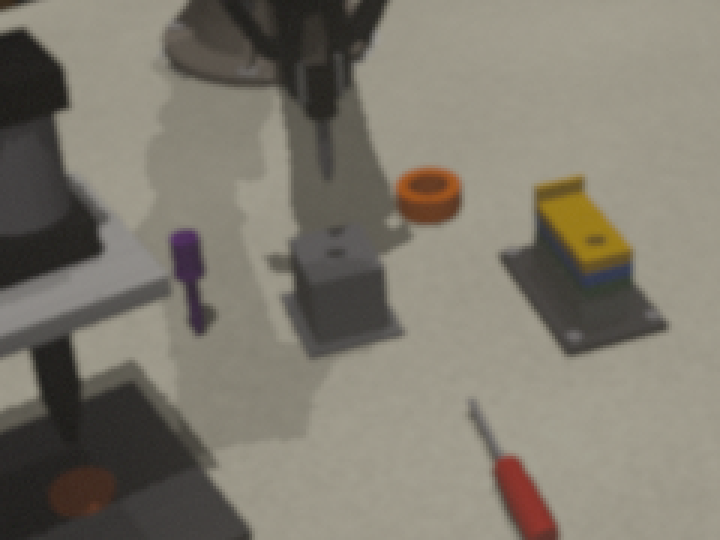

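```bash
python3 - <<'E'
from h import *
i,m=load('w21')
cv2.imwrite('pics/w21c.png',cv2.resize(m[240:390,250:390],None,fx=4,fy=4,interpolation=cv2.INTER_CUBIC))
s=r.observe();R=s['eef_rot'];p=s['tool_pos']
for uv in((319,255),(319,257),(319,260)):
    P=onplane(i,[uv],.131)[0];print(uv,P,R.T@(P-p)*1000)
for uv in((319,362),):  # knob top
    P=onplane(i,[uv],p[2]+.024)[0];print(P,R.T@(P-p)*1000)
E
```

```text
(319, 255) [ 0.45537592 -0.22644808  0.131     ] [ 0.48979092  0.28462948 72.23025486]
(319, 257) [ 0.45664245 -0.22684487  0.131     ] [-0.83743747  0.2855788  72.22605353]
(319, 260) [ 0.45855087 -0.22744275  0.131     ] [-2.83730533  0.28700924 72.21972298]
[ 0.46194898 -0.22887413  0.22722836] [ -6.20356095  -0.06770979 -24.01975211]
```

View pics/w21c.png

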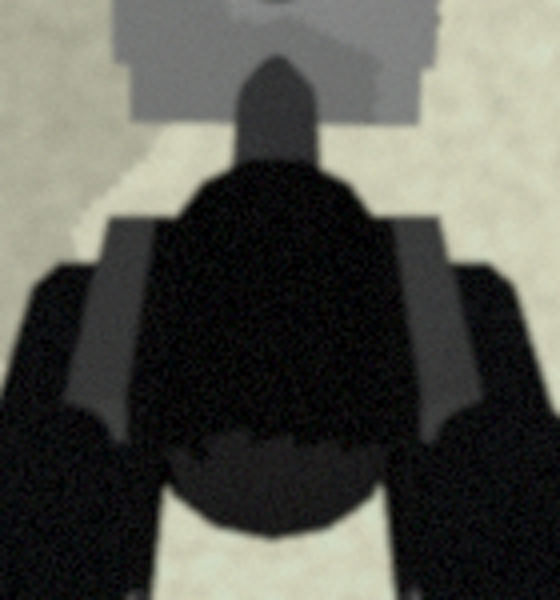

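```bash
python3 -m creep '[5,-1.3,3.1,0,0,0,0,5,-1.7,4.1,0,0,0,0,5,-1.7,4.1,0,0,0,0,5,-1.7,4.1,0,0,0,0,5,-1.5,3.9,0,0,0,0,5,0,0,0,0,0,0,5,0,0,2,0,0,0,5,0,0,2,0,0,0,5,0,0,0,0,0,0,5,0,0,0,0,0,0]'
python3 - <<'E'
from h import *
save('w22');go((.5895,-.0672,.15),72.5)
cv2.imwrite('pics/t22.png',cv2.resize(r.capture('top')[170:330,240:440],None,fx=4,fy=3.7,interpolation=cv2.INTER_CUBIC)[:600])
E
```

```text
time_s: 31.25
tool_pos: [0.5902, -0.0676, 0.1651]
eef_rot: [[-0.954, 0.3, 0.0], [0.3, 0.954, -0.0], [-0.0, -0.0, -1.0]]
force: [-0.5, 0.7, -1.1]
opening: 0.249
tool [ 0.5905 -0.0675  0.1655] tooly yaw 72.5 shift cm [ 0.11 -0.01  1.55] turn wz 0.03 or -179.97 j7 82.6 t 31.3
```

View pics/w22.png

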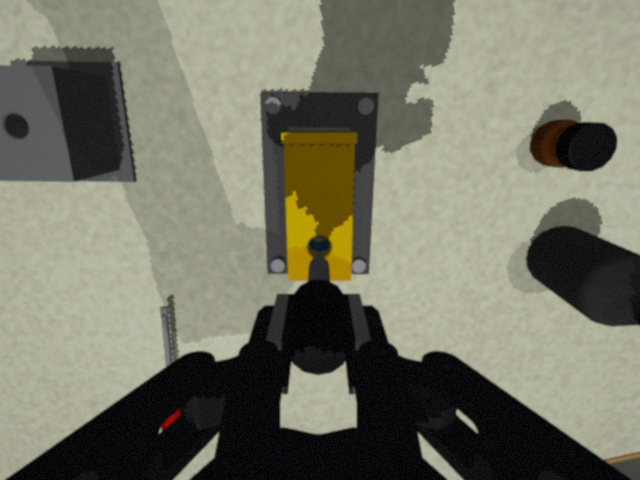

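```bash
python3 - <<'E'
from h import *
i,m=load('w22')
c=cv2.resize(m[220:300,270:370],None,fx=6,fy=6,interpolation=cv2.INTER_CUBIC);cv2.imwrite('pics/w22c.png',c)
print(onplane(i,[(319,243),(319,244),(319,245)],.072))
E
```

```text
[[ 0.58932421 -0.0670945   0.072     ]
 [ 0.59000458 -0.06730835  0.072     ]
 [ 0.59068618 -0.0675226   0.072     ]]
```

View pics/w22c.png

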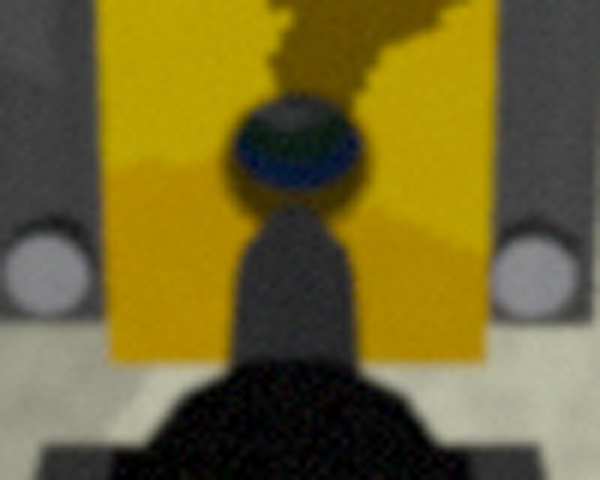

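```bash
python3 -m creep '[5,0.05,0,1.5,0,0,0,5,0,0,1.5,0,0,0,5,0,0,1,0,0,0,5,0,0,0,0,0,0]'
python3 - <<'E'
from h import *
save('w23');print(r.observe()['force'],r.observe()['opening']);go((.59,-.0675,.084),72.5)
E
```

```text
time_s: 31.85
tool_pos: [0.5889, -0.0667, 0.1234]
eef_rot: [[-0.954, 0.3, -0.002], [0.3, 0.954, -0.0], [0.002, -0.001, -1.0]]
force: [0.8, 0.1, -0.4]
opening: 0.25
[ 0.00319754  0.23254056 -1.58071426] 0.25240879853758513
tool [ 0.5893 -0.0667  0.1241] tooly yaw 72.6 shift cm [-0.09 -0.05  4.01] turn wz 0.06 or -179.94 j7 83.6 t 31.9
```

View pics/w23.png

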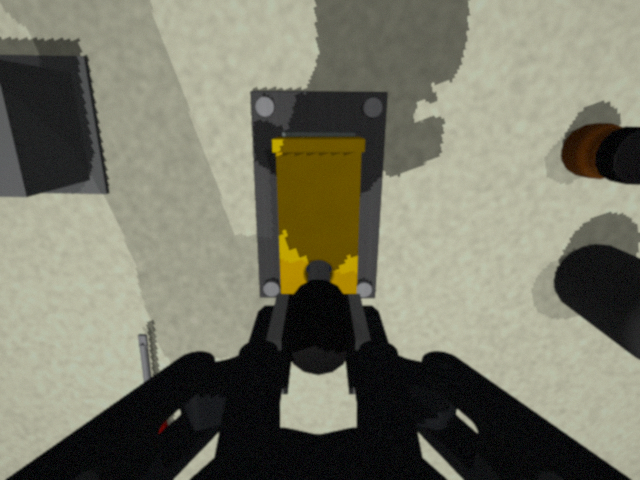

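```bash
python3 -m creep '[5,-0.05,-0.05,0.8,0,0,0,5,0,0,0.8,0,0,0,5,0,0,0.6,0,0,0,5,0,0,0,0,0,0]'
python3 - <<'E'
from h import *
print(r.observe()['force'],r.observe()['opening']);go((.59,-.0675,.084),72.5)
E
```

```text
time_s: 32.4
tool_pos: [0.5896, -0.0673, 0.1021]
eef_rot: [[-0.954, 0.3, -0.001], [0.3, 0.954, 0.0], [0.001, -0.0, -1.0]]
force: [-0.3, -0.2, -0.6]
opening: 0.249
[-0.33820273 -0.21260253 -0.58021076] 0.24899096219154615
tool [ 0.5896 -0.0673  0.1021] tooly yaw 72.6 shift cm [-0.04 -0.01  1.81] turn wz 0.06 or -179.94 j7 84.2 t 32.4
```

No contact force. The tip is well into the stack, so I'm going the rest of the way.

```bash
python3 -m creep '[5,0,0,0.7,0,0,0,5,0,0,0.6,0,0,0,5,0,0,0.5,0,0,0,5,0,0,0.2,0,0,0,5,0,0,0,0,0,0]'
python3 - <<'E'
from h import *
print(r.observe()['force'],r.observe()['opening']);go((.59,-.0675,.084),72.5);save('w24')
E
```

```text
time_s: 33.02
tool_pos: [0.59, -0.0673, 0.0842]
eef_rot: [[-0.954, 0.3, -0.0], [0.3, 0.954, 0.001], [0.001, 0.001, -1.0]]
force: [-5.3, 1.5, 9.0]
opening: 0.253
[-5.28021139  1.51552455  8.98251636] 0.2525558504488557
tool [ 0.59   -0.0673  0.0842] tooly yaw 72.6 shift cm [-0.01 -0.02  0.02] turn wz 0.05 or -179.95 j7 84.7 t 33.02
```

View pics/w24.png

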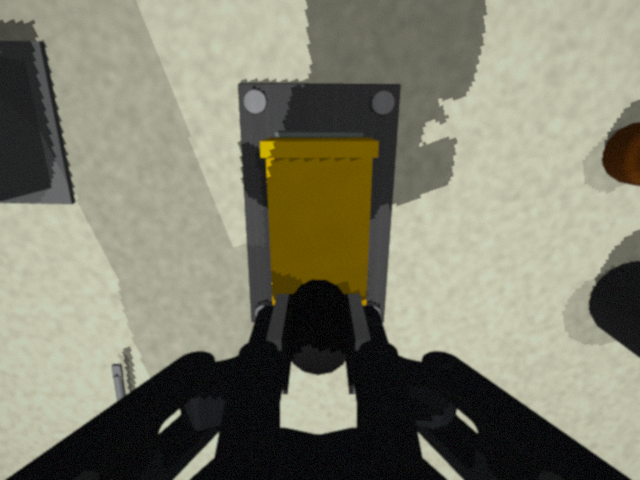

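```bash
python3 -m creep '[5,0,0,0.15,0,0,0,5,0,0,0,0,0,0,30,0,0,0,0,0,0,60,0,0,0,0,0,0,68,0,0,0,0,0,0,68,0,0,0,0,0,0,68,0,0,-3,0,0,0,68,0,0,-5,0,0,0,68,2.5,0,-4,0,0,0,68,2.5,0,-2,0,0,0,68,2,0,0,0,0,0,68,0,0,0,0,0,0,68,0,0,0,0,0,0]'
python3 - <<'E'
from h import *
i,m=save('w25');print(r.observe()['tool_pos'],r.observe()['force'])
S=r.capture('scene');T=r.capture('top');cv2.imwrite('pics/s25f.png',S);cv2.imwrite('pics/t25f.png',T)
cv2.imwrite('pics/s25.png',cv2.resize(S[220:310,260:380],None,fx=6,fy=6,interpolation=cv2.INTER_CUBIC))
E
```

```text
time_s: 34.7
tool_pos: [0.5237, -0.0465, 0.2211]
eef_rot: [[-0.954, 0.3, 0.0], [0.3, 0.954, -0.0], [-0.0, -0.0, -1.0]]
force: [-0.3, -0.2, 0.3]
opening: 0.678
[ 0.52385055 -0.04667501  0.22101254] [-0.62101728 -0.45313504  1.02495848]
```

View pics/w25.png

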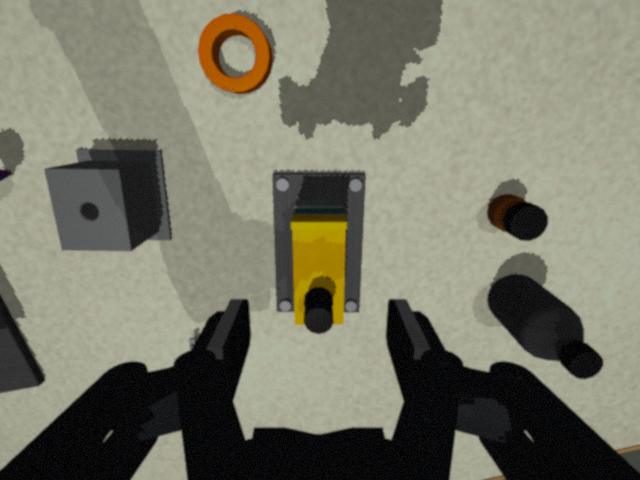

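View pics/s25.png

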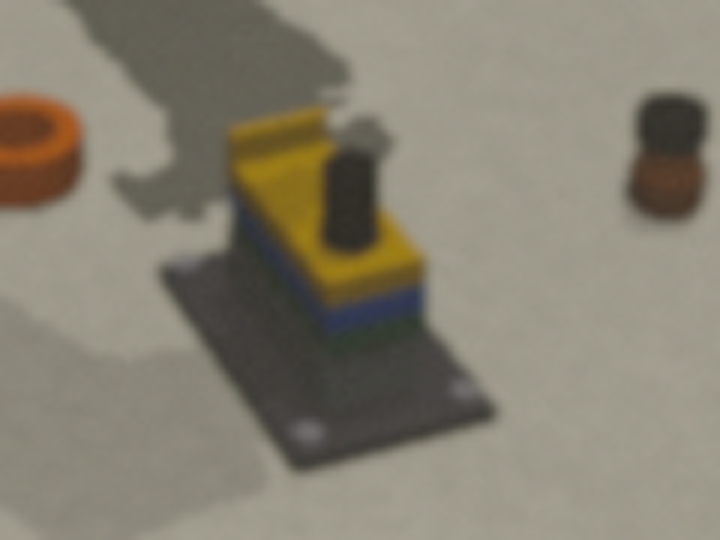

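```bash
python3 - <<'E'
from h import *
i,m=load('w25');it=r.camera_info('top');T=cv2.imread('pics/t25f.png')
print('pred wrist',proj(i,[[.591,-.0676,.108],[.591,-.0676,.072]]),'top',proj(it,[.591,-.0676,.108]))
c=cv2.resize(m[270:350,270:370],None,fx=6,fy=6,interpolation=cv2.INTER_CUBIC)
d=cv2.resize(T[200:280,280:360],(480,480),interpolation=cv2.INTER_CUBIC)
cv2.imwrite('pics/w25c.png',cv2.resize(np.hstack([c[:480],d]),(756,336)))
for n,k in(('top0','t25f'),):
  a=cv2.imread(f'pics/{n}.png').astype(int);b=T.astype(int);D=(abs(a-b).max(2)>60).astype(np.uint8)*255
  print([cv2.boundingRect(x) for x in blobs(D,15)])
b=blobs(mask(m,'yellow'),200)[0];print(plate(i,b,.072))
E
```

```text
pred wrist [[318.66129726 320.5774691 ]
 [318.55427134 299.08511574]] top [[323.44117835 234.92152396]]
[(231, 205, 118, 274), (66, 425, 90, 55), (0, 412, 48, 63), (0, 363, 78, 50), (144, 276, 36, 39), (238, 262, 25, 41), (169, 216, 31, 39), (283, 460, 39, 20), (259, 439, 13, 18), (57, 470, 22, 10), (323, 445, 14, 16), (294, 454, 15, 8), (379, 285, 7, 8)]
(array([ 0.56893982, -0.06076562]), np.float32(-17.465942), [46.91574478149414, 96.16680908203125])
```

View pics/w25c.png

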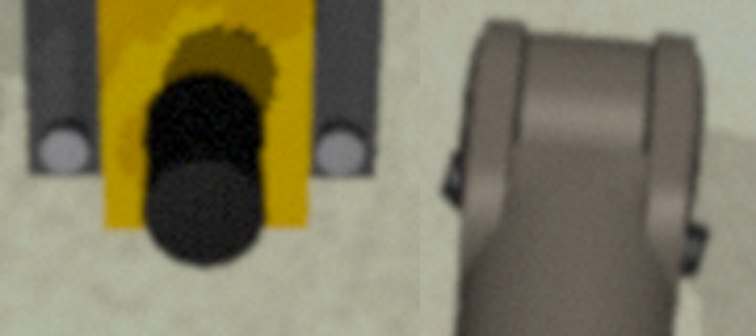

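View pics/t25f.png

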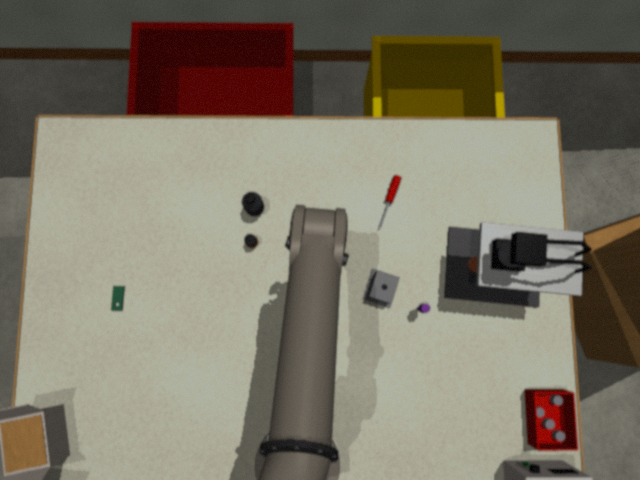

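```bash
python3 - <<'E'
from bench import r
print(r.job_done());print(r.observe()['time_s'])
E
```

```text
the job is handed in; nothing more can be done
None
the job is handed in; nothing more can be done
```

I laid the green (larger), blue and yellow plates on the block in that order, lip on top. I then took the black-knobbed pin from its holder, pushed it through all three until it seated, and handed the job in at about 35 s.

**Plates:** The wrist camera put the green and blue plates within about 0.5 mm and 0.1° of the block. The yellow plate's outline is skewed by its lip and reads 2 mm off, but its hole lay within about 0.7 mm of the block's hole.

**Pin:** Seating gave 9 N of contact at the expected height. After release, the knob top appeared within 0.2 px of where a seated, centred knob should be. Upright was judged from the pictures only, not measured.

**Bystanders:** Flask, jar, screwdriver, purple pin and small green plate show no change in the top view. The arm hid the reel in that view, and I checked it by eye only in the wrist and scene pictures. In the last wrist picture the open gripper was clear of everything.

**Weaker checks:** Triangulated plate corners scattered by up to about 13 mm in height. Their averages agreed with the 12 mm thickness for the blue plate and the yellow plate's front end, but read about 16 mm for green. Each plate grasp also showed about 6.5 N on the bench, with no visible effect.

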